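Close the rinsing jar with its lid from the drying stand

TASK

Take the large glass lid, which stands on edge in the wire drying stand, out by its edge and lay it flat on the green bench mat with its knob up; let go, take it again by the knob, and set it gently on the large open jar so that it sits fully home and level all round. It is glass: lower it slowly and feel for the mouth, never forcing it, never let the lid drop or knock on the jar, and do not tip the jar or push it away. Leave the small lid, the small jar and the black loupe alone.

Things in the scene. Friction and masses are not known exactly. Their poses are not given: they have to be found in the camera images.
- lid: Large clear glass lid, 0.2-0.35 kg; origin at centre of its underside, z axis towards the knob. Along z: plug 86 mm dia, 0 to 9 mm (1 mm chamfer below); flange 108 mm dia, 9 to 18; stem 17 dia; ball knob 28 dia, 26 to 54. Starts on edge in a slot of the stand, z level along the stand's +x, within 3 degrees; top edge 123 mm over the bench. Pinched over its top edge it is 18 mm thick.
- lid_knob (a point): Centre of the large lid's ball knob, 40 mm from the lid's origin along its z; 43 mm above the bench when the lid lies flat on the mat.
- jar: Large open glass jar, loose, 0.5 kg, 106 mm outside diameter, 60 mm high, mouth 88 mm, flat rim 9 mm wide. Origin at the centre of its underside, z up. The lid's plug enters with 1 mm to spare all round and its flange rests on the rim: lid origin 51 mm above the jar's, knob centre 91 mm. The rim chips under a knock or push over 40 N: lower the last 15 mm at 10 mm/s or less and stop at first touch.
- jar_rim (a point): The centre of the large jar's mouth, level with its rim, 60 mm above its underside.
- stand: Fixed steel-wire drying stand, 170 mm long; origin at its middle, on the bench. Rails 6 mm thick along its x at y = -22 and 22 mm, 16 mm high. Slots at x = -45 and 45 mm: a lid stands on edge across the rails between pairs of 5 mm posts 65 mm high, 26 mm apart along x, at y = -22 and 22 mm. Lids lift out straight up.
- mat: The green bench mat, fixed, 260 mm along its x, 190 mm along its y, 3 mm thick. Origin at the centre of its underside, on the bench.
- small_lid: Smaller lid of the same shape, to be left alone, on edge in the stand's other slot, knob the same way. Flange 76 mm dia, plug 57 mm, ball knob 22 mm centred at z = 37 mm. Highest edge 89 mm above the bench. Origin at the centre of its plug's underside, z towards the knob.
- small_jar: A smaller open glass jar, 74 mm in diameter and 48 mm high, to be left alone. Origin at the centre of its underside.
- loupe: A black eyeglass loupe standing on the bench, 36 mm in diameter and 40 mm high, to be left alone. Origin at the centre of its underside.
Things that resemble listed ones, but are neither listed nor needed, are in the scene too. Leave any purple look-alike of the lid alone. Leave any turquoise look-alike of the jar alone.

How it is judged:
By the outcome, as a careful person would: the job done as asked, in the order asked, and still so for the second after the job is handed in, with the robot touching nothing.
It also fails if it takes over 56 s, if anything falls off the work surface, if the arm or the gripper's body presses on something with over 40 N, if the wrist force passes 120 N, or if a joint passes its speed limit or range.

ROBOT

A 6-joint arm with a two-finger parallel gripper is mounted at the origin on the work surface. World frame = base frame: x ahead of the robot, y to its left, z up, the work surface at z = 0. Lengths are in mm, angles in rad, forces in N, time in s.
With the tool pointing down it reaches from about 300 to 775 mm from the base axis. Payload 14.6 kg.
Tool frame: the origin (TCP) lies between the finger pads; the fingertips stand manip.nose_length ahead of it and the grasp point (between the pads) lies 11 mm behind it (manip.nose_length is the distance from the TCP to the fingertips, in mm); z points along the fingers, y is the line along which they close (so a half turn about z gives the same grasp; the last joint's range is limited). The gripper opens to 94 mm and grips with 3 to 60 N. Pads are 16 mm wide; open, the fingers measure 119 mm over their backs; the gripper's body (75 mm by 177 mm) begins 78 mm behind the grasp point.
Start: joints at [-1.384, 0.3, 1.521, -0, 1.321, -0.067], TCP at [138.09, -532.373, 213.446] pointing down, gripper open.
Joint ranges: [-3.03, 3.03], [-0.79, 2.21], [0.23, 2.52], [-1.04, 4.18], [0, 3.07], [-2.55, 2.55]. Speed limits (rad/s): [2.22, 2.22, 2.57, 3.14, 3.14, 3.14].

INTERFACE

Orientations are given as [roll, pitch, yaw] about the fixed x, y, z axes, in that order (R = Rz(yaw) Ry(pitch) Rx(roll)).
In Python, from cell import manip, cams, job gives the robot as it stands.
- The arm moves only by the tool jog_arm, never from a script. Its argument "commands" is a list of rows, each an object of numbers: "dx", "dy", "dz": the shift along the tool's x, y, z each as a share of 40 mm, from -1 to 1; "ax", "ay", "az": the turn, a rotation vector about the tool's x, y, z each as a share of 10 degrees, from -1 to 1; "gripper": the closure, from 0 (fully open) to 1 (shut). A call has 1 to 10 rows; each row shifts and turns the commanded pose from where the row before left it, along the tool's axes as they then stand; what a row does not reach is not made up. A row lasts 1/8 s, in which the tool goes at most 62.5 mm and 10.7 degrees, less where a joint would pass 70% of its speed; a pose out of reach is approached as far as the arm can. A call with a number of a shift or a turn outside -1 to 1 is refused whole. A call with a gripper value outside its range is refused whole. The fingers move at their own pace and stop on an object; "squeeze" is the grip in N (left out, the last holds). Time passes only in rows, so rows that do not move let the fingers close. It gives the time, the measured TCP pose, the force, the opening and the grip force at its end, in the units of the state.
- manip.read_state(): the state, without advancing time (a new reading comes with each control period).
- cams.camera(name): name is "scene" or "top"; returns a dict with "image" (384x512x3 uint8, red, green, blue), "fx", "fy", "cx", "cy" (pixels), "dist_coeffs" ([k1, k2, p1, p2, k3] as OpenCV has them; the pictures are not rectified), "world_to_cam" (4x4, takes a point from world to camera coordinates). Camera axes: x right, y down, z forward; pixel columns grow to the right and rows downward; lengths in mm; the calibration is good to about 2 mm. A picture is of the moment at which its call begins. There is no depth.
- job.sign_off(): hands the job in; it is judged then, once.
The state is a dict: "clock": time; "joints": joint angles; "qd": joint speeds; "effort": joint torques, N m; "eef_pos": TCP position; "eef_rot": TCP orientation; "wrist_force": force on the tool from outside, world axes, zero at the start; "moment": the same for the moment, N m; "finger_gap": finger opening in mm; "finger_force": force on a finger pad.
Only numpy, scipy, OpenCV 4.12 (cv2) and the standard library are available. Lean on these libraries where they do the work, as an engineer would, in place of code of your own. Each camera call takes 0.05 s, during which the arm holds its last target. There are 200 camera calls.

## Working session

There is one attempt and no reset: what is moved stays moved. The work goes in short steps, Python scripts to look and compute and a tool call to move; the robot and the scene stay as the last step left them, time stands still between calls to the robot, and variables do not carry over. Pictures are saved under pics/ and viewed, at most 10 in all, crops included, and the job is handed in when it is done.

Besides the shell and the picture viewer there is one more tool, called after "Request:" by a JSON object that holds its "name" and its "arguments", one argument or row to a line. jog_arm: Moves the arm, as the interface text tells. Shift numbers are shares of 40 mm and turn numbers shares of 10 degrees, none past 1 either way. Its arguments: {"type":"object","properties":{"commands":{"type":"array"},"squeeze":{"type":"number"}},"required":["commands"]}

```bash
mkdir -p pics; ls
python3 - <<'E'
from cell import manip,cams,job
import cv2
print(manip.nose_length, manip.read_state())
for n in("scene","top"):
    c=cams.camera(n); cv2.imwrite(f"pics/{n}0.png",cv2.resize(c["image"][:,:,::-1],(800,600),interpolation=cv2.INTER_CUBIC))
    print(n,c["fx"],c["fy"],c["cx"],c["cy"],c["dist_coeffs"],c["world_to_cam"])
E
```

```text
pics
8.0 {'clock': 0.0, 'joints': array([-1.38358721e+00,  3.00484301e-01,  1.52157809e+00,  1.20538311e-05,
        1.32070726e+00, -6.65870803e-02]), 'qd': array([ 4.72062086e-05,  2.70159102e-05,  9.72325530e-04,  5.03902081e-04,
        1.09404817e-04, -1.09875273e-03]), 'effort': array([-3.38889868e-04, -5.31804729e+01, -3.52741456e+01,  7.06728618e-02,
        2.43513932e-02, -9.86362625e-05]), 'eef_pos': array([ 138.05373875, -532.12901653,  212.8803533 ]), 'eef_rot': array([-3.14041904e+00, -8.99644101e-05,  2.53793158e-01]), 'wrist_force': array([0.4082774 , 0.29642406, 0.13543215]), 'moment': array([-0.0169943 ,  0.02364128,  0.0109417 ]), 'finger_force': 0.0, 'finger_gap': 94.23603526685787}
scene 418.66043004012283 418.66043004012283 259.81991760066984 185.13400888883243 [-0.04440795  0.          0.          0.          0.        ] [[-1.47318998e-01  9.88777719e-01  2.48140336e-02  6.27953034e+01]
 [ 5.58194667e-01  1.03824452e-01 -8.23188433e-01 -2.47214684e+02]
 [-8.16526684e-01 -1.07420234e-01 -5.67225764e-01  1.68746844e+03]
 [ 0.00000000e+00  0.00000000e+00  0.00000000e+00  1.00000000e+00]]
top 382.86140353579634 382.86140353579634 250.37375808423067 187.03371212009452 [0.00761239 0.         0.         0.         0.        ] [[ 9.17485454e-03 -9.99955593e-01  2.15256344e-03  2.62326699e+00]
 [-9.86653238e-01 -9.40274630e-03 -1.62563763e-01  5.46572542e+02]
 [ 1.62576784e-01 -6.32334809e-04 -9.86695692e-01  1.11031138e+03]
 [ 0.00000000e+00  0.00000000e+00  0.00000000e+00  1.00000000e+00]]
```

View pics/scene0.png

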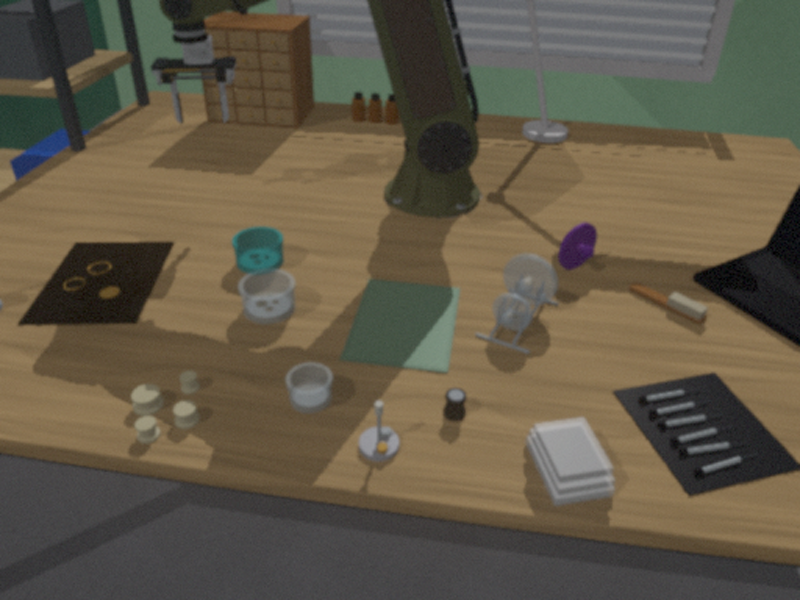

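View pics/top0.png

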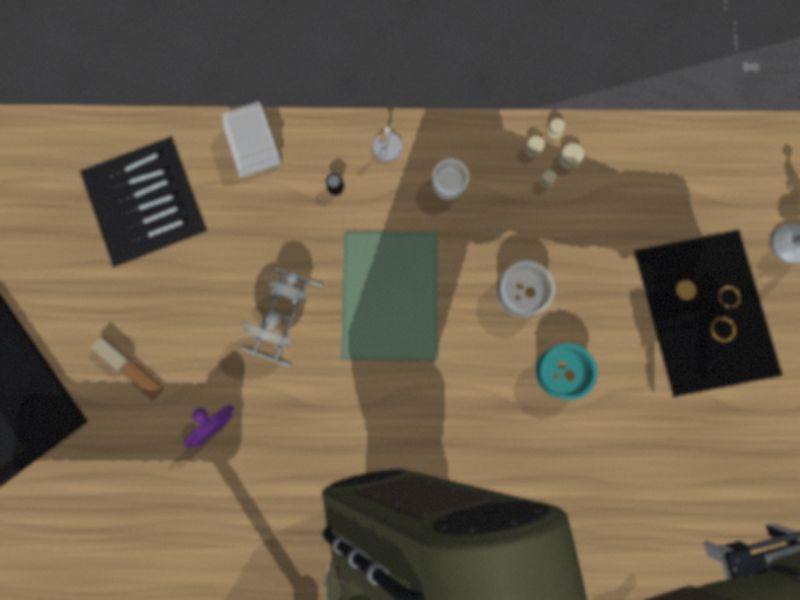

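The large lid could be the clear disc at scene (530,278) / top (268,330), or the purple disc at scene (578,247) / top (210,427). The clear one in the stand fits. The jar could be clear at top (527,289), turquoise at top (567,372), or small at top (450,180). The large clear one fits. I'll confirm with enlarged crops.

```bash
cat > h.py <<'E'
import numpy as np,cv2
from cell import manip,cams,job
def K(c): return np.array([[c["fx"],0,c["cx"]],[0,c["fy"],c["cy"]],[0,0,1.]])
def proj(c,P):
    W=np.array(c["world_to_cam"]); return cv2.projectPoints(np.atleast_2d(np.float64(P)),cv2.Rodrigues(W[:3,:3])[0],W[:3,3],K(c),np.array(c["dist_coeffs"]))[0][:,0]
def unproj(c,px,z):
    W=np.array(c["world_to_cam"]);R,t=W[:3,:3],W[:3,3]
    n=cv2.undistortPoints(np.float64(px).reshape(-1,1,2),K(c),np.array(c["dist_coeffs"]))[:,0]
    d=np.c_[n,np.ones(len(n))]@R; o=-R.T@t
    return o+d*((z-o[2])/d[:,2])[:,None]
def crop(c,x,y,w,h,s): return cv2.resize(c["image"][y:y+h,x:x+w,::-1],None,fx=s,fy=s,interpolation=cv2.INTER_CUBIC)
E
python3 - <<'E'
from h import *
t=cams.camera("top");s=cams.camera("scene")
# 400x600: 64x... ; left: top stand, right: scene stand
cv2.imwrite("pics/c1.png",np.hstack([crop(t,145,160,66,85,6),crop(s,295,155,66,85,6)]))
cv2.imwrite("pics/c2.png",np.hstack([crop(t,310,155,60,60,6.5),crop(s,143,160,60,60,6.5)]))
E
```

```text
(no output)
```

View pics/c1.png

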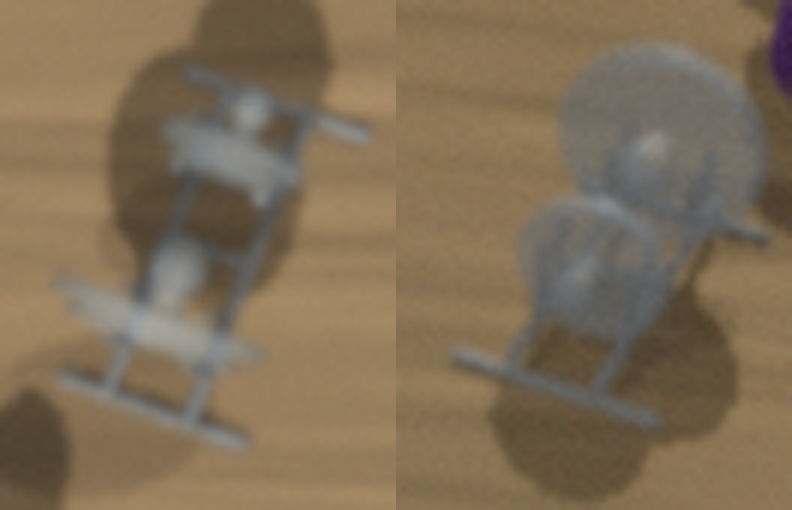

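View pics/c2.png

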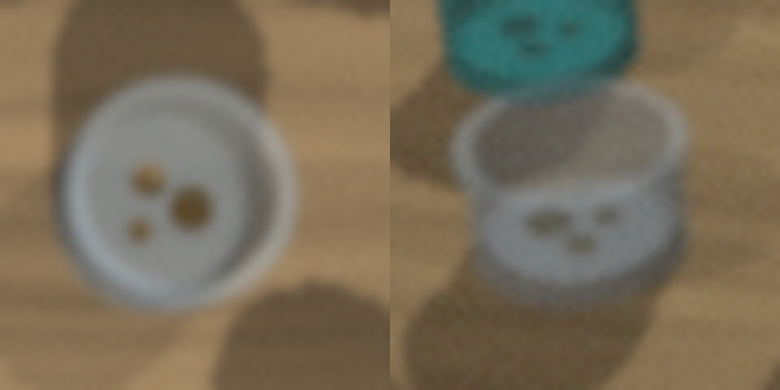

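Confirmed: the clear disc in the stand's near slot is the large lid, with its flange line in the top crop from (60,283) to (258,355) and its knob at (178,265). The jar's rim centre is near (180,188) in the top crop and (570,143) in the scene crop. Next I fit the poses.

```bash
cat > fit.py <<'E'
from h import *
from scipy.optimize import least_squares
t=cams.camera("top");s=cams.camera("scene")
def m(p,x,y,k): return (np.array(p,float)+.5)/k-.5+np.array([x,y])
T=lambda p:m(p,145,160,6); S=lambda p:m((p[0]-396,p[1]),295,155,6)
th=np.linspace(0,2*np.pi,200)
def circ(x,y,yaw,r,a,z=69):
    n=np.array([np.cos(yaw),np.sin(yaw),0]);u=np.array([-np.sin(yaw),np.cos(yaw),0])
    return np.array([x,y,z])+a*n+r*(np.cos(th)[:,None]*u+np.sin(th)[:,None]*np.array([0,0,1]))
def res(q):
    f=np.vstack([circ(*q,54,9),circ(*q,54,18)]);k=circ(*q,0,40)[:1]
    a,b=proj(t,f),proj(s,f)
    return np.r_[(proj(t,k)[0]-T((178,265))),(proj(s,k)[0]-S((653,150))),
      a[:,0].min()-T((56,0))[0],a[:,0].max()-T((262,0))[0],a[:,1].min()-T((0,275))[1],
      b[:,0].min()-S((559,0))[0],b[:,0].max()-S((767,0))[0],b[:,1].min()-S((0,43))[1]]
r=least_squares(res,[450,170,-.3]);print("lid",r.x,np.degrees(r.x[2]),r.fun.round(1))
J=lambda p:m(p,310,155,6.5);JS=lambda p:m((p[0]-390,p[1]),143,160,6.5)
def cz(x,y,r,z): return np.c_[x+r*np.cos(th),y+r*np.sin(th),0*th+z]
def rj(q):
    a,b=proj(t,cz(*q,53,60)),proj(s,cz(*q,53,60))
    return np.r_[a[:,0].max()-J((298,0))[0],a[:,1].min()-J((0,74))[1],a[:,0].min()-J((66,0))[0],
      b[:,0].min()-JS((451,0))[0],b[:,0].max()-JS((689,0))[0],b[:,1].min()-JS((0,77))[1]]
j=least_squares(rj,[480,-160]);print("jar",j.x,j.fun.round(1))
print("mat",unproj(t,np.array([(345,232),(437,232),(437,360),(342,360)])*.64,3).round())
it=t["image"][:,:,::-1].copy();L=8
def ov(c,x,y,w,h,k,curves):
    I=crop(c,x,y,w,h,k)
    for C in curves:
        P=((proj(c,C)-[x,y]+.5)*k-.5); cv2.polylines(I,[np.int32(P*16)],True,(0,0,255),1,cv2.LINE_AA,4)
    return I
q=r.x;lc=[circ(*q,54,9),circ(*q,54,18),circ(*q,14,40)];jc=[cz(*j.x,53,60),cz(*j.x,44,60),cz(*j.x,53,0)]
A=np.hstack([ov(t,145,160,66,60,6,lc),ov(s,295,155,66,60,6,lc)])
B=np.hstack([ov(t,310,160,60,37,6.6,jc),ov(s,143,165,60,37,6.6,jc)])
cv2.imwrite("pics/ov.png",np.vstack([A,B[:,:792]]))
E
python3 fit.py
```

```text
lid [ 4.49325664e+02  2.45362942e+02 -3.56344538e-01] -20.417038097084955 [-0.4  1.3 -2.   2.7 -1.9 -0.  -0.2 -0.8  0.2 -0.7]
jar [ 556.19898465 -249.86142997] [-0.8  0.5 -0.7 -0.8 -0.7 -0.2]
mat [[677. 103.   3.]
 [679. -84.   3.]
 [419. -83.   3.]
 [418. 103.   3.]]
```

View pics/ov.png

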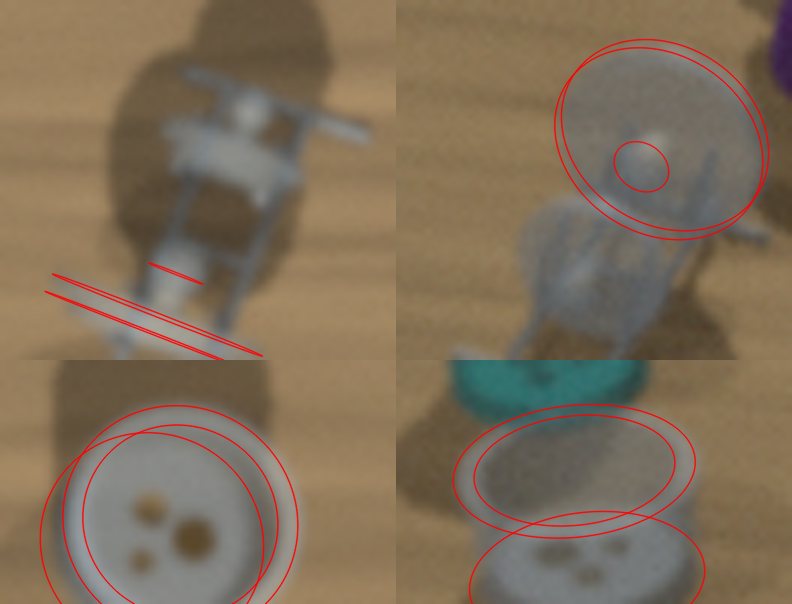

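Request:
{"name": "jog_arm", "arguments": {
  "commands": [
    {"dx": 1, "dy": -0.7},
    {"dx": 1, "dy": -0.7},
    {"dx": 1, "dy": -0.7},
    {"dx": 1, "dy": -0.7},
    {"dx": 1, "dy": -0.7},
    {"dx": 1, "dy": -0.7},
    {"dx": 1, "dy": -0.7},
    {"dx": 1, "dy": -0.7},
    {"dx": 1, "dy": -0.7},
    {"dx": 1, "dy": -0.7}
  ]
}}

```text
schema error: expected keys dx, dy, dz, ax, ay, az, gripper
```

Request:
{"name": "jog_arm", "arguments": {
  "commands": [
    {"dx": 0.26, "dy": -0.97},
    {"dx": 0.26, "dy": -0.97},
    {"dx": 0.26, "dy": -0.97},
    {"dx": 0.26, "dy": -0.97},
    {"dx": 0.26, "dy": -0.97},
    {"dx": 0.26, "dy": -0.97},
    {"dx": 0.26, "dy": -0.97},
    {"dx": 0.26, "dy": -0.97},
    {"dx": 0.26, "dy": -0.97},
    {"dx": 0.26, "dy": -0.97}
  ]
}}

```text
schema error: expected keys dx, dy, dz, ax, ay, az, gripper
```

Request:
{"name": "jog_arm", "arguments": {
  "commands": [
    {"az": -0.93},
    {"az": -0.93},
    {"az": -0.93},
    {"az": -0.93},
    {"az": -0.93},
    {"az": -0.93},
    {"dz": 0}
  ]
}}

```text
schema error: expected keys dx, dy, dz, ax, ay, az, gripper
```

Run:
```python
from h import *
s=manip.read_state();print(s["joints"],s["eef_pos"],s["eef_rot"],s["wrist_force"])
```

```text
[-1.38358420e+00  3.00094350e-01  1.52116819e+00 -4.93546163e-07
  1.32070197e+00 -6.66045394e-02] [ 138.08458291 -532.30014491  213.26772851] [-3.14122159e+00 -2.42718265e-05  2.53816782e-01] [-0.19454013  0.65020408  0.31733198]
```

Request:
{"name": "jog_arm", "arguments": {
  "commands": [
    {"dx": 1, "dy": -0.7, "dz": 0, "ax": 0, "ay": 0, "az": 0, "gripper": 0.4},
    {"dx": 1, "dy": -0.7, "dz": 0, "ax": 0, "ay": 0, "az": 0, "gripper": 0.4},
    {"dx": 1, "dy": -0.7, "dz": 0, "ax": 0, "ay": 0, "az": 0, "gripper": 0.4},
    {"dx": 1, "dy": -0.7, "dz": 0, "ax": 0, "ay": 0, "az": 0, "gripper": 0.4},
    {"dx": 1, "dy": -0.7, "dz": 0, "ax": 0, "ay": 0, "az": 0, "gripper": 0.4},
    {"dx": 1, "dy": -0.7, "dz": 0, "ax": 0, "ay": 0, "az": 0, "gripper": 0.4},
    {"dx": 1, "dy": -0.7, "dz": 0, "ax": 0, "ay": 0, "az": 0, "gripper": 0.4},
    {"dx": 1, "dy": -0.7, "dz": 0, "ax": 0, "ay": 0, "az": 0, "gripper": 0.4},
    {"dx": 1, "dy": -0.7, "dz": 0, "ax": 0, "ay": 0, "az": 0, "gripper": 0.4},
    {"dx": 1, "dy": -0.7, "dz": 0, "ax": 0, "ay": 0, "az": 0, "gripper": 0.4}
  ],
  "squeeze": 50
}}

```text
clock: 1.55
eef_pos: [455.8, -159.5, 213.6]
eef_rot: [3.141, -0.0, 0.254]
wrist_force: [0.2, -0.8, 1.8]
finger_gap: 56.3
finger_force: 0.0
```

Request:
{"name": "jog_arm", "arguments": {
  "commands": [
    {"dx": 0.26, "dy": -0.97, "dz": 0, "ax": 0, "ay": 0, "az": 0, "gripper": 0.4},
    {"dx": 0.26, "dy": -0.97, "dz": 0, "ax": 0, "ay": 0, "az": 0, "gripper": 0.4},
    {"dx": 0.26, "dy": -0.97, "dz": 0, "ax": 0, "ay": 0, "az": 0, "gripper": 0.4},
    {"dx": 0.26, "dy": -0.97, "dz": 0, "ax": 0, "ay": 0, "az": 0, "gripper": 0.4},
    {"dx": 0.26, "dy": -0.97, "dz": 0, "ax": 0, "ay": 0, "az": 0, "gripper": 0.4},
    {"dx": 0.26, "dy": -0.97, "dz": 0, "ax": 0, "ay": 0, "az": 0, "gripper": 0.4},
    {"dx": 0.26, "dy": -0.97, "dz": 0, "ax": 0, "ay": 0, "az": 0, "gripper": 0.4},
    {"dx": 0.26, "dy": -0.97, "dz": 0, "ax": 0, "ay": 0, "az": 0, "gripper": 0.4},
    {"dx": 0.26, "dy": -0.97, "dz": 0, "ax": 0, "ay": 0, "az": 0, "gripper": 0.4},
    {"dx": 0.26, "dy": -0.97, "dz": 0, "ax": 0, "ay": 0, "az": 0, "gripper": 0.4}
  ]
}}

```text
clock: 2.8
eef_pos: [458.1, 242.1, 213.5]
eef_rot: [3.142, -0.0, 0.254]
wrist_force: [-0.3, -0.4, -0.3]
finger_gap: 56.6
finger_force: 0.0
```

Request:
{"name": "jog_arm", "arguments": {
  "commands": [
    {"dx": 0, "dy": 0, "dz": 0, "ax": 0, "ay": 0, "az": -0.93, "gripper": 0.4},
    {"dx": 0, "dy": 0, "dz": 0, "ax": 0, "ay": 0, "az": -0.93, "gripper": 0.4},
    {"dx": 0, "dy": 0, "dz": 0, "ax": 0, "ay": 0, "az": -0.93, "gripper": 0.4},
    {"dx": 0, "dy": 0, "dz": 0, "ax": 0, "ay": 0, "az": -0.93, "gripper": 0.4},
    {"dx": 0, "dy": 0, "dz": 0.25, "ax": 0, "ay": 0, "az": -0.93, "gripper": 0.4},
    {"dx": 0, "dy": 0, "dz": 0.5, "ax": 0, "ay": 0, "az": -0.93, "gripper": 0.4},
    {"dx": 0, "dy": 0, "dz": 0.25, "ax": 0, "ay": 0, "az": 0, "gripper": 0.4},
    {"dx": 0, "dy": 0, "dz": 0, "ax": 0, "ay": 0, "az": 0, "gripper": 0.4}
  ]
}}

```text
clock: 3.8
eef_pos: [458.1, 240.7, 173.1]
eef_rot: [-3.141, 0.001, 1.224]
wrist_force: [-0.1, -1.4, 1.0]
finger_gap: 56.5
finger_force: 0.0
```

Run:
```python
from h import *
s=manip.read_state();print(s["joints"],s["eef_pos"],s["eef_rot"],s["wrist_force"],s["clock"])
t=cams.camera("top");c=cams.camera("scene")
cv2.imwrite("pics/pre.png",np.hstack([crop(t,145,160,66,85,6),crop(c,295,125,66,85,6)]))
p=s["eef_pos"]; tip=p-[0,0,8]; y=np.array([np.sin(s["eef_rot"][2]),-np.cos(s["eef_rot"][2]),0])
for g in(-28,0,28):
  print(((proj(t,tip+g*y)-[145,160])*6).round(),((proj(c,tip+g*y)-[295,125])*6+[396,0]).round())
```

```text
[4.12978233e-01 2.65876093e-01 1.66207836e+00 8.67266358e-06
 1.21467174e+00 7.59783477e-01] [458.06725228 240.6761021  173.08904814] [-3.14083776e+00  7.05972644e-04  1.22398832e+00] [-0.12353153 -1.36470293  0.97767123] 3.8
[[ 83. 369.]] [[702. 121.]]
[[107. 310.]] [[683. 146.]]
[[131. 251.]] [[664. 171.]]
```

View pics/pre.png

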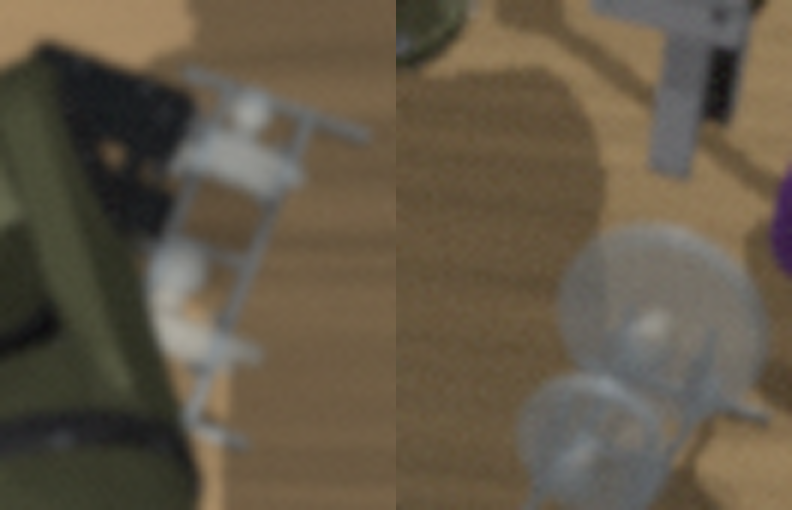

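The scene crop shows the front finger above the large lid: fingertip at (668,178), lid top edge at (668,223), so they are aligned. I go down and pinch the edge.

Request:
{"name": "jog_arm", "arguments": {
  "commands": [
    {"dx": 0, "dy": 0, "dz": 0.4, "ax": 0, "ay": 0, "az": 0, "gripper": 0.4},
    {"dx": 0, "dy": 0, "dz": 0.4, "ax": 0, "ay": 0, "az": 0, "gripper": 0.4},
    {"dx": 0, "dy": 0, "dz": 0.3, "ax": 0, "ay": 0, "az": 0, "gripper": 0.4},
    {"dx": 0, "dy": 0, "dz": 0.3, "ax": 0, "ay": 0, "az": 0, "gripper": 0.4},
    {"dx": 0, "dy": 0, "dz": 0.25, "ax": 0, "ay": 0, "az": 0, "gripper": 0.4},
    {"dx": 0, "dy": 0, "dz": 0, "ax": 0, "ay": 0, "az": 0, "gripper": 0.4}
  ]
}}

```text
clock: 4.65
eef_pos: [458.0, 240.6, 106.7]
eef_rot: [-3.141, 0.001, 1.228]
wrist_force: [0.3, 0.3, -0.4]
finger_gap: 56.2
finger_force: 0.0
```

Request:
{"name": "jog_arm", "arguments": {
  "commands": [
    {"dx": 0, "dy": 0, "dz": 0, "ax": 0, "ay": 0, "az": 0, "gripper": 0.65},
    {"dx": 0, "dy": 0, "dz": 0, "ax": 0, "ay": 0, "az": 0, "gripper": 0.7},
    {"dx": 0, "dy": 0, "dz": 0, "ax": 0, "ay": 0, "az": 0, "gripper": 0.75},
    {"dx": 0, "dy": 0, "dz": 0, "ax": 0, "ay": 0, "az": 0, "gripper": 0.8},
    {"dx": 0, "dy": 0, "dz": 0, "ax": 0, "ay": 0, "az": 0, "gripper": 0.85},
    {"dx": 0, "dy": 0, "dz": 0, "ax": 0, "ay": 0, "az": 0, "gripper": 1},
    {"dx": 0, "dy": 0, "dz": 0, "ax": 0, "ay": 0, "az": 0, "gripper": 1}
  ],
  "squeeze": 45
}}

```text
clock: 5.52
eef_pos: [458.3, 240.8, 107.5]
eef_rot: [3.141, -0.0, 1.228]
wrist_force: [1.0, -0.1, 1.8]
finger_gap: 17.6
finger_force: 44.9
```

Request:
{"name": "jog_arm", "arguments": {
  "commands": [
    {"dx": 0, "dy": 0, "dz": -0.1, "ax": 0, "ay": 0, "az": 0, "gripper": 1},
    {"dx": 0, "dy": 0, "dz": -0.2, "ax": 0, "ay": 0, "az": 0, "gripper": 1},
    {"dx": 0, "dy": 0, "dz": -0.4, "ax": 0, "ay": 0, "az": 0, "gripper": 1},
    {"dx": 0, "dy": 0, "dz": -0.6, "ax": 0, "ay": 0, "az": 0, "gripper": 1},
    {"dx": 0, "dy": 0, "dz": -0.6, "ax": 0, "ay": 0, "az": 0, "gripper": 1},
    {"dx": 0, "dy": 0, "dz": -0.5, "ax": 0, "ay": 0, "az": 0, "gripper": 1},
    {"dx": 0, "dy": 0, "dz": -0.3, "ax": 0, "ay": 0, "az": 0, "gripper": 1},
    {"dx": 0, "dy": 0, "dz": 0, "ax": 0, "ay": 0, "az": 0, "gripper": 1}
  ]
}}

```text
clock: 6.52
eef_pos: [458.4, 240.9, 216.3]
eef_rot: [3.141, -0.001, 1.228]
wrist_force: [-1.0, -0.3, -4.2]
finger_gap: 17.4
finger_force: 44.9
```

Request:
{"name": "jog_arm", "arguments": {
  "commands": [
    {"dx": -0.25, "dy": 0.27, "dz": 0, "ax": 0, "ay": 0, "az": 0, "gripper": 1},
    {"dx": -0.5, "dy": 0.53, "dz": 0, "ax": 0, "ay": 0, "az": 0, "gripper": 1},
    {"dx": -0.6, "dy": 0.64, "dz": 0, "ax": 0, "ay": 0, "az": 0, "gripper": 1},
    {"dx": -0.6, "dy": 0.64, "dz": 0, "ax": 0, "ay": 0, "az": 0, "gripper": 1},
    {"dx": -0.6, "dy": 0.64, "dz": 0, "ax": 0, "ay": 0, "az": 0, "gripper": 1},
    {"dx": -0.6, "dy": 0.64, "dz": 0, "ax": 0, "ay": 0, "az": 0, "gripper": 1},
    {"dx": -0.6, "dy": 0.64, "dz": 0, "ax": 0, "ay": 0, "az": 0, "gripper": 1},
    {"dx": -0.45, "dy": 0.47, "dz": 0, "ax": 0, "ay": 0, "az": -0.5, "gripper": 1},
    {"dx": -0.22, "dy": 0.24, "dz": 0, "ax": 0, "ay": 0, "az": -0.8, "gripper": 1},
    {"dx": 0, "dy": 0, "dz": 0, "ax": 0, "ay": 0, "az": -0.7, "gripper": 1}
  ]
}}

```text
clock: 7.78
eef_pos: [577.2, 9.5, 214.2]
eef_rot: [-3.14, 0.0, 1.579]
wrist_force: [0.1, -0.0, -3.4]
finger_gap: 17.3
finger_force: 44.9
```

Request:
{"name": "jog_arm", "arguments": {
  "commands": [
    {"dx": 0, "dy": 0, "dz": 0, "ax": -0.4, "ay": 0, "az": 0, "gripper": 1},
    {"dx": 0, "dy": 0, "dz": 0, "ax": -0.7, "ay": 0, "az": 0, "gripper": 1},
    {"dx": 0, "dy": 0, "dz": 0, "ax": -0.8, "ay": 0, "az": 0, "gripper": 1},
    {"dx": 0, "dy": 0, "dz": 0, "ax": -0.8, "ay": 0, "az": 0, "gripper": 1},
    {"dx": 0, "dy": 0, "dz": 0, "ax": -0.8, "ay": 0, "az": 0, "gripper": 1},
    {"dx": 0, "dy": 0, "dz": 0, "ax": -0.7, "ay": 0, "az": 0, "gripper": 1},
    {"dx": 0, "dy": 0, "dz": 0, "ax": -0.3, "ay": 0, "az": 0, "gripper": 1},
    {"dx": 0, "dy": 0, "dz": 0, "ax": 0, "ay": 0, "az": 0, "gripper": 1}
  ]
}}

```text
clock: 8.78
eef_pos: [576.3, 10.7, 214.1]
eef_rot: [2.359, 0.0, 1.576]
wrist_force: [-0.1, 0.8, -2.1]
finger_gap: 17.6
finger_force: 44.9
```

Run:
```python
from h import *
s=manip.read_state();print(s["joints"],s["eef_pos"],s["eef_rot"],s["wrist_force"],s["clock"],s["moment"])
from scipy.spatial.transform import Rotation as R
print(R.from_euler('xyz',s["eef_rot"]).as_matrix().round(3))
t=cams.camera("top");c=cams.camera("scene")
cv2.imwrite("pics/tilt.png",np.hstack([crop(t,190,110,100,125,4),crop(c,205,120,100,125,4)]))
```

```text
[-0.06858514  0.03006335  2.02580895  0.17083827  0.30880713 -0.21563303] [576.31505407  10.69967613 214.11614576] [2.35911257e+00 4.69185294e-04 1.57603458e+00] [-0.13562579  0.76776332 -2.11001374] 8.775 [-0.05896748  0.64241895  0.01430673]
[[-0.005  0.709  0.705]
 [ 1.     0.004  0.003]
 [-0.     0.705 -0.709]]
```

View pics/tilt.png

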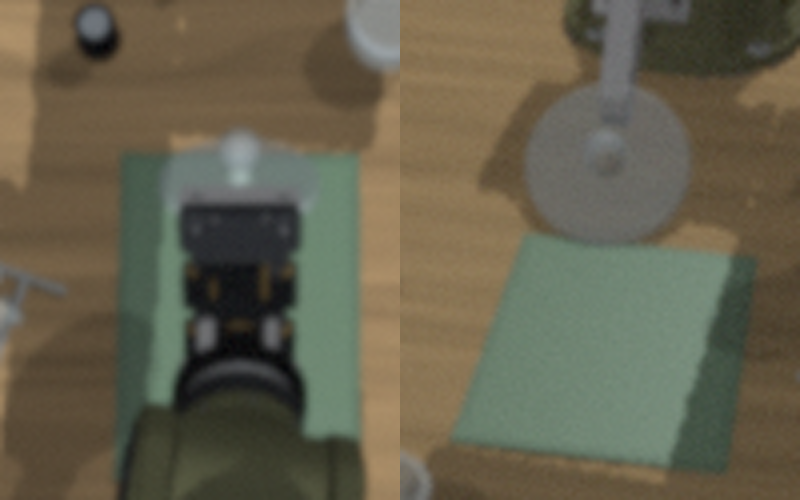

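The lid is held by its edge at 45° with the knob up: lid centre in the scene crop at (608,163), above the mat. j5 is getting small, so I fit the arm geometry to choose a reachable tilt.

```bash
cat > kin.py <<'E'
import numpy as np
from scipy.optimize import least_squares
from scipy.spatial.transform import Rotation as R
def fk(q,p):
    a1,d1,l2,l3,e,L=p
    A=R.from_euler('z',q[0]);B=A*R.from_euler('y',q[1]);C=B*R.from_euler('y',q[2])
    D=C*R.from_euler('z',q[3])*R.from_euler('y',q[4])*R.from_euler('z',q[5])
    x=A.apply([a1,0,d1])+B.apply([0,0,l2])+C.apply([e,0,l3])
    return x+D.apply([0,0,L]),D
data=[([-1.384,.3,1.521,0,1.321,-.067],[138.09,-532.37,213.446]),
([.41298,.26588,1.66208,0,1.21467,.75978],[458.067,240.676,173.089]),
([-.068585,.030063,2.025809,.170838,.308807,-.215633],[576.315,10.6997,214.116])]
f=lambda p:np.r_[np.concatenate([fk(q,p)[0]-x for q,x in data]),(np.array(p)-[50,400,450,450,0,250])*.003]
s=least_squares(f,[50,400,450,450,0,250]);P=s.x
if __name__=="__main__":
    print(P.round(1),s.fun[:9].round(2)); print(fk(data[2][0],P)[1].as_matrix().round(3))
    Q=R.from_matrix(fk(data[1][0],P)[1].as_matrix()); off=Q.inv()*R.from_euler('xyz',[np.pi,0,1.2239])
    for th in(45,50,55,60):
      for X,Z in((575,150),(575,70),(600,70),(550,30)):
        t=np.radians(th);z=np.array([np.cos(t),0,-np.sin(t)]);y=np.array([np.sin(t),0,np.cos(t)]);M=R.from_matrix(np.c_[np.cross(y,z),y,z])*off.inv()
        g=lambda q:np.r_[(fk(q,P)[0]-[X,10.7,Z])/100,(M.inv()*fk(q,P)[1]).as_rotvec()]
        b=least_squares(g,[0,.1,2.,.1,.4,-.1],bounds=([-3.03,-.79,.23,-1.04,0,-2.55],[3.03,2.21,2.52,4.18,3.07,2.55]))
        print(th,X,Z,b.x.round(2),round(b.cost,5))
E
python3 kin.py
```

```text
[-258.1  -80.2  736.2  583.4  -97.4  354.3] [-36.18  -6.83   5.38  14.26 -33.71  -9.88  -1.7  -31.82   4.51]
[[-0.709 -0.005  0.705]
 [-0.004  1.     0.003]
 [-0.705 -0.    -0.709]]
45 575 150 [ 0.03  0.07  2.11 -0.14  0.18  0.16] 0.0
45 575 70 [ 0.03  0.12  2.2  -0.69  0.04  0.71] 0.0
45 600 70 [ 0.03  0.16  2.16 -0.56  0.04  0.58] 0.0
45 550 30 [ 0.02  0.13  2.26 -0.38  0.    0.39] 0.00068
50 575 150 [ 0.03  0.08  2.06 -0.07  0.31  0.09] 0.0
50 575 70 [ 0.03  0.14  2.15 -0.13  0.16  0.15] 0.0
50 600 70 [ 0.03  0.17  2.11 -0.12  0.17  0.14] 0.0
50 550 30 [ 0.03  0.14  2.22 -0.27  0.08  0.3 ] 0.0
55 575 150 [ 0.03  0.11  2.   -0.04  0.43  0.06] 0.0
55 575 70 [ 0.03  0.15  2.09 -0.06  0.29  0.08] 0.0
55 600 70 [ 0.03  0.19  2.05 -0.06  0.3   0.08] 0.0
55 550 30 [ 0.03  0.15  2.17 -0.09  0.21  0.11] 0.0
60 575 150 [ 0.03  0.13  1.94 -0.03  0.55  0.05] 0.0
60 575 70 [ 0.03  0.18  2.03 -0.04  0.41  0.06] 0.0
60 600 70 [ 0.03  0.21  1.99 -0.03  0.42  0.05] 0.0
60 550 30 [ 0.03  0.17  2.11 -0.05  0.34  0.07] 0.0
```

```bash
sed -i 's/a1,d1,l2,l3,e,L=p/a1,d1,l2,l3,e,L=p/; s/apply(\[e,0,l3\])/apply([0,e,l3])/' kin.py; python3 kin.py
```

```text
[-32.2 144.8 473.5 454.1  36.5 270.6] [-0.49  1.06  0.6   1.19  0.45 -0.86 -0.11  0.36  0.27]
[[-0.709 -0.005  0.705]
 [-0.004  1.     0.003]
 [-0.705 -0.    -0.709]]
45 575 150 [-0.07  0.11  2.11  0.32  0.15 -0.37] 0.0
45 575 70 [-0.07  0.25  2.18  2.5   0.08 -2.55] 0.0
45 600 70 [-0.06  0.29  2.12  2.42  0.07 -2.46] 0.0
45 550 30 [-0.1   0.29  2.24  2.47  0.17 -2.55] 0.00124
50 575 150 [-0.06  0.12  2.05  0.15  0.27 -0.19] 0.0
50 575 70 [-0.06  0.25  2.13  0.51  0.08 -0.56] 0.0
50 600 70 [-0.06  0.29  2.07  0.4   0.1  -0.45] 0.0
50 550 30 [-0.07  0.28  2.21  2.41  0.06 -2.46] 0.0
55 575 150 [-0.06  0.14  1.99  0.09  0.4  -0.13] 0.0
55 575 70 [-0.06  0.26  2.07  0.17  0.21 -0.21] 0.0
55 600 70 [-0.06  0.3   2.01  0.14  0.23 -0.19] 0.0
55 550 30 [-0.07  0.28  2.16  0.38  0.1  -0.44] 0.0
60 575 150 [-0.06  0.16  1.93  0.06  0.52 -0.1 ] 0.0
60 575 70 [-0.06  0.27  2.01  0.09  0.34 -0.13] 0.0
60 600 70 [-0.06  0.31  1.95  0.08  0.36 -0.12] 0.0
60 550 30 [-0.06  0.29  2.1   0.14  0.23 -0.19] 0.0
```

Request:
{"name": "jog_arm", "arguments": {
  "commands": [
    {"dx": 0, "dy": 0, "dz": 0, "ax": 0.5, "ay": 0, "az": 0, "gripper": 1},
    {"dx": 0, "dy": 0, "dz": 0, "ax": 0.5, "ay": 0, "az": 0, "gripper": 1},
    {"dx": 0, "dy": -0.16, "dz": 0.28, "ax": 0, "ay": 0, "az": 0, "gripper": 1},
    {"dx": 0, "dy": -0.25, "dz": 0.42, "ax": 0, "ay": 0, "az": 0, "gripper": 1},
    {"dx": 0, "dy": -0.25, "dz": 0.42, "ax": 0, "ay": 0, "az": 0, "gripper": 1},
    {"dx": 0, "dy": -0.25, "dz": 0.42, "ax": 0, "ay": 0, "az": 0, "gripper": 1},
    {"dx": 0, "dy": -0.25, "dz": 0.42, "ax": 0, "ay": 0, "az": 0, "gripper": 1},
    {"dx": 0, "dy": -0.25, "dz": 0.42, "ax": 0, "ay": 0, "az": 0, "gripper": 1},
    {"dx": 0, "dy": -0.16, "dz": 0.28, "ax": 0, "ay": 0, "az": 0, "gripper": 1},
    {"dx": 0, "dy": 0, "dz": 0, "ax": 0, "ay": 0, "az": 0, "gripper": 1}
  ]
}}

```text
clock: 10.12
eef_pos: [586.1, 11.5, 90.9]
eef_rot: [2.532, 0.0, 1.577]
wrist_force: [-0.7, -0.8, -2.7]
finger_gap: 17.4
finger_force: 44.9
```

Request:
{"name": "jog_arm", "arguments": {
  "commands": [
    {"dx": 0, "dy": -0.072, "dz": 0.1, "ax": 0, "ay": 0, "az": 0, "gripper": 1},
    {"dx": 0, "dy": -0.043, "dz": 0.06, "ax": 0, "ay": 0, "az": 0, "gripper": 1},
    {"dx": 0, "dy": -0.02, "dz": 0.03, "ax": 0, "ay": 0, "az": 0, "gripper": 1},
    {"dx": 0, "dy": 0, "dz": 0, "ax": 0, "ay": 0, "az": 0, "gripper": 1}
  ]
}}

```text
clock: 10.62
eef_pos: [586.7, 11.5, 83.0]
eef_rot: [2.531, -0.0, 1.577]
wrist_force: [0.0, -1.1, -2.6]
finger_gap: 17.8
finger_force: 44.9
```

Request:
{"name": "jog_arm", "arguments": {
  "commands": [
    {"dx": 0, "dy": -0.02, "dz": 0.03, "ax": 0, "ay": 0, "az": 0, "gripper": 1},
    {"dx": 0, "dy": 0, "dz": 0, "ax": 0, "ay": 0, "az": 0, "gripper": 1}
  ]
}}

```text
clock: 10.88
eef_pos: [586.7, 11.5, 81.5]
eef_rot: [2.531, -0.0, 1.577]
wrist_force: [-0.3, 0.3, -3.0]
finger_gap: 17.2
finger_force: 44.9
```

Request:
{"name": "jog_arm", "arguments": {
  "commands": [
    {"dx": 0, "dy": -0.02, "dz": 0.03, "ax": 0, "ay": 0, "az": 0, "gripper": 1},
    {"dx": 0, "dy": 0, "dz": 0, "ax": 0, "ay": 0, "az": 0, "gripper": 1}
  ]
}}

```text
clock: 11.12
eef_pos: [586.7, 11.5, 79.9]
eef_rot: [2.531, -0.0, 1.577]
wrist_force: [0.5, -0.1, -2.4]
finger_gap: 17.3
finger_force: 44.9
```

Request:
{"name": "jog_arm", "arguments": {
  "commands": [
    {"dx": 0, "dy": -0.014, "dz": 0.02, "ax": 0, "ay": 0, "az": 0, "gripper": 1},
    {"dx": 0, "dy": 0, "dz": 0, "ax": 0, "ay": 0, "az": 0, "gripper": 1}
  ]
}}

```text
clock: 11.38
eef_pos: [586.7, 11.5, 79.0]
eef_rot: [2.531, -0.0, 1.577]
wrist_force: [-0.8, -0.5, -3.1]
finger_gap: 17.8
finger_force: 44.9
```

Request:
{"name": "jog_arm", "arguments": {
  "commands": [
    {"dx": 0, "dy": -0.014, "dz": 0.02, "ax": 0, "ay": 0, "az": 0, "gripper": 1},
    {"dx": 0, "dy": 0, "dz": 0, "ax": 0, "ay": 0, "az": 0, "gripper": 1}
  ]
}}

```text
clock: 11.62
eef_pos: [586.7, 11.5, 78.0]
eef_rot: [2.531, -0.0, 1.577]
wrist_force: [0.3, 0.2, -1.8]
finger_gap: 17.5
finger_force: 44.9
```

Request:
{"name": "jog_arm", "arguments": {
  "commands": [
    {"dx": 0, "dy": -0.014, "dz": 0.02, "ax": 0, "ay": 0, "az": 0, "gripper": 1},
    {"dx": 0, "dy": 0, "dz": 0, "ax": 0, "ay": 0, "az": 0, "gripper": 1}
  ]
}}

```text
clock: 11.88
eef_pos: [586.9, 11.5, 77.4]
eef_rot: [2.53, 0.0, 1.577]
wrist_force: [-3.0, -0.5, 1.8]
finger_gap: 17.9
finger_force: 44.9
```

Request:
{"name": "jog_arm", "arguments": {
  "commands": [
    {"dx": 0, "dy": -0.014, "dz": 0.02, "ax": 0, "ay": 0, "az": 0, "gripper": 1},
    {"dx": 0, "dy": 0, "dz": 0, "ax": 0, "ay": 0, "az": 0, "gripper": 1}
  ]
}}

```text
clock: 12.12
eef_pos: [587.2, 11.5, 76.9]
eef_rot: [2.529, 0.0, 1.577]
wrist_force: [-3.4, 1.2, 5.0]
finger_gap: 17.5
finger_force: 45.0
```

Contact with the mat (Fz up by 7 N). Now I open the fingers gradually, shifting the tool along +y so the lower finger stays under the lid.

Request:
{"name": "jog_arm", "arguments": {
  "commands": [
    {"dx": 0, "dy": 0.02, "dz": 0, "ax": 0, "ay": 0, "az": 0, "gripper": 0.8},
    {"dx": 0, "dy": 0.02, "dz": 0, "ax": 0, "ay": 0, "az": 0, "gripper": 0.78},
    {"dx": 0, "dy": 0.03, "dz": 0, "ax": 0, "ay": 0, "az": 0, "gripper": 0.75},
    {"dx": 0, "dy": 0.06, "dz": 0, "ax": 0, "ay": 0, "az": 0, "gripper": 0.7},
    {"dx": 0, "dy": 0, "dz": 0, "ax": 0, "ay": 0, "az": 0, "gripper": 0.7}
  ]
}}

```text
clock: 12.75
eef_pos: [591.2, 11.6, 79.3]
eef_rot: [2.53, -0.0, 1.577]
wrist_force: [-0.7, 1.0, -0.3]
finger_gap: 28.2
finger_force: 0.4
```

Run:
```python
from h import *
t=cams.camera("top");c=cams.camera("scene")
cv2.imwrite("pics/rel.png",np.hstack([crop(t,190,110,100,125,4),crop(c,205,140,100,125,4)]))
```

```text
(no output)
```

View pics/rel.png

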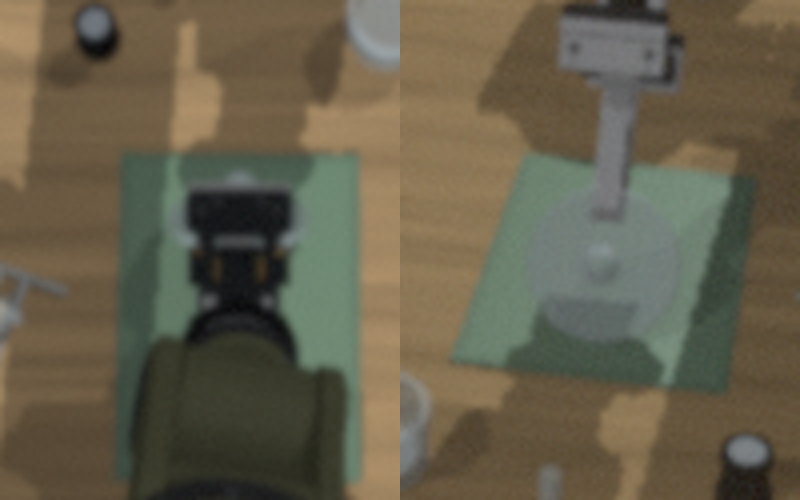

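The lid is leaning on the lower finger with its lower edge on the mat (scene crop, lid centre (605,260)). I continue opening.

Request:
{"name": "jog_arm", "arguments": {
  "commands": [
    {"dx": 0, "dy": 0.083, "dz": 0, "ax": 0, "ay": 0, "az": 0, "gripper": 0.63},
    {"dx": 0, "dy": 0.083, "dz": 0, "ax": 0, "ay": 0, "az": 0, "gripper": 0.56},
    {"dx": 0, "dy": 0.083, "dz": 0, "ax": 0, "ay": 0, "az": 0, "gripper": 0.49},
    {"dx": 0, "dy": 0.083, "dz": 0, "ax": 0, "ay": 0, "az": 0, "gripper": 0.42},
    {"dx": 0, "dy": 0.083, "dz": 0, "ax": 0, "ay": 0, "az": 0, "gripper": 0.35},
    {"dx": 0, "dy": 0.083, "dz": 0, "ax": 0, "ay": 0, "az": 0, "gripper": 0.28},
    {"dx": 0, "dy": 0.083, "dz": 0, "ax": 0, "ay": 0, "az": 0, "gripper": 0.21},
    {"dx": 0, "dy": 0.083, "dz": 0, "ax": 0, "ay": 0, "az": 0, "gripper": 0.14},
    {"dx": 0, "dy": 0.083, "dz": 0, "ax": 0, "ay": 0, "az": 0, "gripper": 0.07},
    {"dx": 0, "dy": 0.083, "dz": 0, "ax": 0, "ay": 0, "az": 0, "gripper": 0}
  ]
}}

```text
clock: 14.1
eef_pos: [618.4, 11.7, 98.3]
eef_rot: [2.531, 0.0, 1.577]
wrist_force: [-1.5, 0.1, 0.0]
finger_gap: 92.9
finger_force: 0.5
```

Run:
```python
from h import *
s=manip.read_state();print({k:np.round(s[k],3) for k in("clock","joints","eef_pos","eef_rot","wrist_force","moment","finger_gap")})
```

```text
{'clock': np.float64(14.1), 'joints': array([-0.055,  0.335,  1.901,  0.12 ,  0.298, -0.165]), 'eef_pos': array([618.37 ,  11.712,  98.289]), 'eef_rot': array([2.531, 0.   , 1.577]), 'wrist_force': array([-1.53 ,  0.139,  0.   ]), 'moment': array([-0.025,  0.39 , -0.012]), 'finger_gap': np.float64(92.949)}
```

Request:
{"name": "jog_arm", "arguments": {
  "commands": [
    {"dx": 0, "dy": -0.09, "dz": 0.017, "ax": 0, "ay": 0, "az": 0, "gripper": 0},
    {"dx": 0, "dy": -0.09, "dz": 0.017, "ax": 0, "ay": 0, "az": 0, "gripper": 0},
    {"dx": 0, "dy": -0.09, "dz": 0.017, "ax": 0, "ay": 0, "az": 0, "gripper": 0},
    {"dx": 0, "dy": -0.09, "dz": 0.017, "ax": 0, "ay": 0, "az": 0, "gripper": 0},
    {"dx": 0, "dy": -0.09, "dz": 0.017, "ax": 0, "ay": 0, "az": 0, "gripper": 0},
    {"dx": 0, "dy": -0.09, "dz": 0.017, "ax": 0, "ay": 0, "az": 0, "gripper": 0},
    {"dx": 0, "dy": -0.09, "dz": 0.017, "ax": 0, "ay": 0, "az": 0, "gripper": 0},
    {"dx": 0, "dy": -0.09, "dz": 0.017, "ax": 0, "ay": 0, "az": 0, "gripper": 0}
  ]
}}

```text
clock: 15.1
eef_pos: [597.6, 11.6, 77.1]
eef_rot: [2.531, 0.0, 1.577]
wrist_force: [-0.4, -0.1, -0.7]
finger_gap: 93.9
finger_force: 0.4
```

Run:
```python
from h import *
s=manip.read_state();print({k:np.round(s[k],3) for k in("clock","joints","eef_pos","eef_rot","wrist_force","moment","finger_gap")})
t=cams.camera("top");c=cams.camera("scene")
cv2.imwrite("pics/low.png",np.hstack([crop(t,190,110,100,125,4),crop(c,205,140,100,125,4)]))
```

```text
{'clock': np.float64(15.1), 'joints': array([-0.058,  0.336,  1.966,  0.16 ,  0.232, -0.209]), 'eef_pos': array([597.589,  11.594,  77.071]), 'eef_rot': array([2.531, 0.   , 1.577]), 'wrist_force': array([-0.358, -0.13 , -0.655]), 'moment': array([-0.085,  0.296, -0.006]), 'finger_gap': np.float64(93.859)}
```

View pics/low.png

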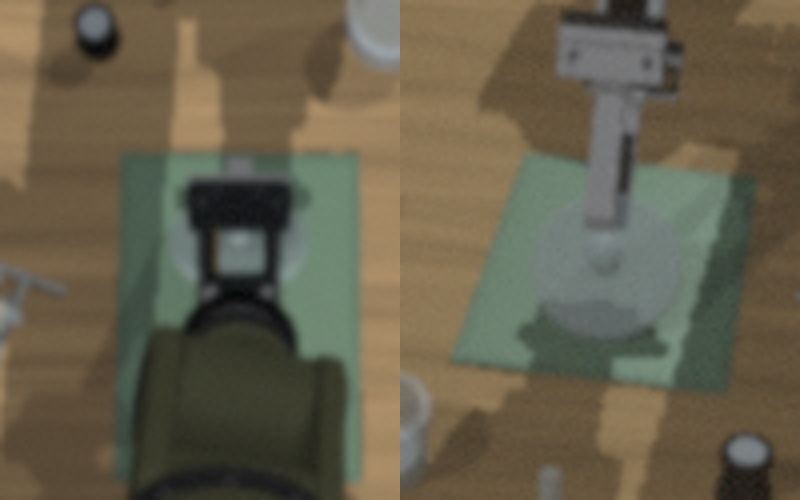

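The lid reclines on the finger without sliding (scene crop, lid centre (607,265)). I keep lowering.

Request:
{"name": "jog_arm", "arguments": {
  "commands": [
    {"dx": 0, "dy": -0.09, "dz": 0.017, "ax": 0, "ay": 0, "az": 0, "gripper": 0},
    {"dx": 0, "dy": -0.09, "dz": 0.017, "ax": 0, "ay": 0, "az": 0, "gripper": 0},
    {"dx": 0, "dy": -0.09, "dz": 0.017, "ax": 0, "ay": 0, "az": 0, "gripper": 0},
    {"dx": 0, "dy": -0.09, "dz": 0.017, "ax": 0, "ay": 0, "az": 0, "gripper": 0},
    {"dx": 0, "dy": -0.09, "dz": 0.017, "ax": 0, "ay": 0, "az": 0, "gripper": 0},
    {"dx": 0, "dy": -0.09, "dz": 0.017, "ax": 0, "ay": 0, "az": 0, "gripper": 0},
    {"dx": 0, "dy": -0.09, "dz": 0.017, "ax": 0, "ay": 0, "az": 0, "gripper": 0},
    {"dx": 0, "dy": -0.09, "dz": 0.017, "ax": 0, "ay": 0, "az": 0, "gripper": 0},
    {"dx": 0, "dy": -0.09, "dz": 0.017, "ax": 0, "ay": 0, "az": 0, "gripper": 0},
    {"dx": 0, "dy": -0.09, "dz": 0.017, "ax": 0, "ay": 0, "az": 0, "gripper": 0}
  ]
}}

```text
clock: 16.45
eef_pos: [572.0, 11.4, 50.8]
eef_rot: [2.531, 0.0, 1.577]
wrist_force: [-0.3, 0.9, -0.4]
finger_gap: 93.7
finger_force: 0.5
```

Request:
{"name": "jog_arm", "arguments": {
  "commands": [
    {"dx": 0, "dy": -0.08, "dz": 0.015, "ax": 0, "ay": 0, "az": 0, "gripper": 0},
    {"dx": 0, "dy": -0.08, "dz": 0.015, "ax": 0, "ay": 0, "az": 0, "gripper": 0},
    {"dx": 0, "dy": 0, "dz": 0, "ax": 0, "ay": 0, "az": 0, "gripper": 0}
  ]
}}

```text
clock: 16.82
eef_pos: [567.3, 11.5, 46.1]
eef_rot: [2.531, -0.0, 1.577]
wrist_force: [-0.9, 0.3, -1.4]
finger_gap: 94.1
finger_force: 0.7
```

Request:
{"name": "jog_arm", "arguments": {
  "commands": [
    {"dx": 0, "dy": -0.055, "dz": -0.038, "ax": 0, "ay": 0, "az": 0, "gripper": 0},
    {"dx": 0, "dy": -0.055, "dz": -0.038, "ax": 0, "ay": 0, "az": 0, "gripper": 0},
    {"dx": 0, "dy": -0.055, "dz": -0.038, "ax": 0, "ay": 0, "az": 0, "gripper": 0},
    {"dx": 0, "dy": -0.055, "dz": -0.038, "ax": 0, "ay": 0, "az": 0, "gripper": 0},
    {"dx": 0, "dy": -0.055, "dz": -0.038, "ax": 0, "ay": 0, "az": 0, "gripper": 0},
    {"dx": 0, "dy": -0.055, "dz": -0.038, "ax": 0, "ay": 0, "az": 0, "gripper": 0},
    {"dx": 0, "dy": 0, "dz": 0, "ax": 0, "ay": 0, "az": 0, "gripper": 0}
  ]
}}

```text
clock: 17.7
eef_pos: [551.4, 11.3, 46.2]
eef_rot: [2.531, -0.0, 1.577]
wrist_force: [0.0, -0.7, 0.3]
finger_gap: 94.2
finger_force: 0.0
```

Request:
{"name": "jog_arm", "arguments": {
  "commands": [
    {"dx": 0, "dy": 0.14, "dz": -0.2, "ax": 0, "ay": 0, "az": 0, "gripper": 0},
    {"dx": 0, "dy": 0.29, "dz": -0.41, "ax": 0, "ay": 0, "az": 0, "gripper": 0},
    {"dx": 0, "dy": 0.43, "dz": -0.61, "ax": 0, "ay": 0, "az": 0, "gripper": 0},
    {"dx": 0, "dy": 0.43, "dz": -0.61, "ax": 0, "ay": 0, "az": 0, "gripper": 0},
    {"dx": -0.4, "dy": 0.43, "dz": -0.61, "ax": 0, "ay": 0, "az": 0, "gripper": 0},
    {"dx": -1, "dy": 0.43, "dz": -0.61, "ax": 0, "ay": 0, "az": 0, "gripper": 0},
    {"dx": -1, "dy": 0, "dz": 0, "ax": 0.9, "ay": 0, "az": 0, "gripper": 0},
    {"dx": -1, "dy": 0, "dz": 0, "ax": 0.9, "ay": 0, "az": 0, "gripper": 0},
    {"dx": -1, "dy": 0, "dz": 0, "ax": 0.9, "ay": 0, "az": 0, "gripper": 0.3},
    {"dx": 0, "dy": 0, "dz": 0, "ax": 0.8, "ay": 0, "az": 0, "gripper": 0.3}
  ]
}}

```text
clock: 18.95
eef_pos: [552.9, -167.3, 195.7]
eef_rot: [-3.137, 0.001, 1.573]
wrist_force: [-0.8, 0.5, -0.0]
finger_gap: 77.0
finger_force: 0.0
```

Run:
```python
from h import *
s=manip.read_state();print({k:np.round(s[k],3) for k in("clock","joints","eef_pos","eef_rot","wrist_force")})
t=cams.camera("top");c=cams.camera("scene")
np.savez("flat.npz",t=t["image"],s=c["image"])
q=(583,12)
for n,k in(("t",t),("s",c)): print(n,proj(k,[[*q,43],[*q,21],[q[0]+54,q[1],21],[q[0]-54,q[1],21],[q[0],q[1]+54,21],[q[0],q[1]-54,21]]).round(1).tolist())
cv2.imwrite("pics/flat.png",np.hstack([crop(t,215,125,80,80,5),crop(c,225,165,80,80,5)]))
```

```text
{'clock': np.float64(18.95), 'joints': array([-0.356,  0.378,  1.459, -0.002,  1.309, -0.358]), 'eef_pos': array([ 552.897, -167.265,  195.675]), 'eef_rot': array([-3.137e+00,  1.000e-03,  1.573e+00]), 'wrist_force': array([-0.792,  0.543, -0.015])}
t [[249.1, 175.3], [249.1, 176.6], [249.3, 159.6], [248.9, 193.9], [231.6, 176.5], [266.5, 176.8]]
s [[256.2, 200.7], [256.1, 206.9], [253.1, 218.6], [258.9, 195.9], [274.8, 208.9], [237.5, 204.8]]
```

```bash
cat > edge.py <<'E'
from h import *
from scipy.ndimage import map_coordinates,gaussian_filter
from scipy.optimize import minimize
TH=np.linspace(0,2*np.pi,240,endpoint=False)
def score(c,x,y,r,z,G,d=2.5):
    # mean |radial intensity step| across the circle, colour
    v=0
    n=np.c_[np.cos(TH),np.sin(TH)]
    P=[proj(c,np.c_[np.array([x,y])+n*(r+k),0*TH+z]) for k in(-d,d)]
    a,b=[np.stack([map_coordinates(g,[p[:,1],p[:,0]],order=1) for g in G],1) for p in P]
    return np.median(np.linalg.norm(a-b,axis=1))+.5*np.mean(np.linalg.norm(a-b,axis=1))
def find(c,im,x0,y0,r,z,w=10):
    G=[gaussian_filter(im[:,:,k].astype(float),.6) for k in range(3)]
    g=np.arange(-w,w+.1,.5)
    S=np.array([[score(c,x0+i,y0+j,r,z,G) for j in g] for i in g])
    i,j=np.unravel_index(S.argmax(),S.shape); return x0+g[i],y0+g[j],S.max().round(1),np.median(S).round(1)
if __name__=="__main__":
    t=cams.camera("top");s=cams.camera("scene")
    for n,c in(("t",t),("s",s)):
        print(n,"lid",[find(c,c["image"],583,12,54,z,12) for z in(21,12)])
        print(n,"jar",[find(c,c["image"],556,-250,r,60,8) for r in(53,44)])
E
python3 edge.py
```

```text
t lid [(np.float64(585.5), np.float64(11.5), np.float64(68.2), np.float64(18.8)), (np.float64(587.5), np.float64(11.5), np.float64(68.0), np.float64(17.7))]
t jar [(np.float64(549.5), np.float64(-257.5), np.float64(10.1), np.float64(6.9)), (np.float64(557.5), np.float64(-258.0), np.float64(12.0), np.float64(7.7))]
s lid [(np.float64(587.0), np.float64(14.5), np.float64(42.2), np.float64(17.8)), (np.float64(576.0), np.float64(13.5), np.float64(42.0), np.float64(18.5))]
s jar [(np.float64(556.5), np.float64(-247.0), np.float64(29.2), np.float64(17.6)), (np.float64(556.5), np.float64(-248.0), np.float64(22.1), np.float64(17.3))]
```

Request:
{"name": "jog_arm", "arguments": {
  "commands": [
    {"dx": 0.6, "dy": 0.11, "dz": 0, "ax": 0, "ay": 0, "az": 0, "gripper": 0.35},
    {"dx": 1, "dy": 0.18, "dz": 0, "ax": 0, "ay": 0, "az": 0, "gripper": 0.35},
    {"dx": 1, "dy": 0.18, "dz": 0, "ax": 0, "ay": 0, "az": 0, "gripper": 0.35},
    {"dx": 1, "dy": 0.18, "dz": 0, "ax": 0, "ay": 0, "az": 0, "gripper": 0.35},
    {"dx": 0.9, "dy": 0.18, "dz": 0.3, "ax": 0, "ay": 0, "az": 0, "gripper": 0.35},
    {"dx": 0, "dy": 0, "dz": 0.8, "ax": 0, "ay": 0, "az": 0, "gripper": 0.35},
    {"dx": 0, "dy": 0, "dz": 0.8, "ax": 0, "ay": 0, "az": 0, "gripper": 0.35},
    {"dx": 0, "dy": 0, "dz": 0.6, "ax": 0, "ay": 0, "az": 0, "gripper": 0.35},
    {"dx": 0, "dy": 0, "dz": 0, "ax": 0, "ay": 0, "az": 0, "gripper": 0.35}
  ],
  "squeeze": 8
}}

```text
clock: 20.27
eef_pos: [584.0, 15.7, 94.5]
eef_rot: [-3.14, -0.001, 1.577]
wrist_force: [-0.7, -1.1, 1.2]
finger_gap: 61.5
finger_force: 0.0
```

Request:
{"name": "jog_arm", "arguments": {
  "commands": [
    {"dx": -0.068, "dy": 0.055, "dz": 0.3, "ax": 0, "ay": 0, "az": 0, "gripper": 0.4},
    {"dx": 0, "dy": 0, "dz": 0.45, "ax": 0, "ay": 0, "az": 0, "gripper": 0.4},
    {"dx": 0, "dy": 0, "dz": 0.4, "ax": 0, "ay": 0, "az": 0, "gripper": 0.4},
    {"dx": 0, "dy": 0, "dz": 0.25, "ax": 0, "ay": 0, "az": 0, "gripper": 0.4},
    {"dx": 0, "dy": 0, "dz": 0.13, "ax": 0, "ay": 0, "az": 0, "gripper": 0.45},
    {"dx": 0, "dy": 0, "dz": 0, "ax": 0, "ay": 0, "az": 0, "gripper": 0.5},
    {"dx": 0, "dy": 0, "dz": 0, "ax": 0, "ay": 0, "az": 0, "gripper": 0.6}
  ]
}}

```text
clock: 21.15
eef_pos: [587.7, 12.8, 34.8]
eef_rot: [3.141, 0.0, 1.577]
wrist_force: [-0.5, -0.3, -0.9]
finger_gap: 40.4
finger_force: 0.0
```

Request:
{"name": "jog_arm", "arguments": {
  "commands": [
    {"dx": 0, "dy": 0, "dz": 0, "ax": 0, "ay": 0, "az": 0, "gripper": 0.65},
    {"dx": 0, "dy": 0, "dz": 0, "ax": 0, "ay": 0, "az": 0, "gripper": 0.68},
    {"dx": 0, "dy": 0, "dz": 0, "ax": 0, "ay": 0, "az": 0, "gripper": 0.71},
    {"dx": 0, "dy": 0, "dz": 0, "ax": 0, "ay": 0, "az": 0, "gripper": 0.75},
    {"dx": 0, "dy": 0, "dz": 0, "ax": 0, "ay": 0, "az": 0, "gripper": 1},
    {"dx": 0, "dy": 0, "dz": 0, "ax": 0, "ay": 0, "az": 0, "gripper": 1}
  ]
}}

```text
clock: 21.9
eef_pos: [587.4, 12.8, 34.4]
eef_rot: [-3.142, -0.0, 1.577]
wrist_force: [-4.0, 0.1, 4.9]
finger_gap: 27.3
finger_force: 8.0
```

Request:
{"name": "jog_arm", "arguments": {
  "commands": [
    {"dx": 0, "dy": 0, "dz": 0, "ax": 0, "ay": 0, "az": 0, "gripper": 1},
    {"dx": 0, "dy": 0, "dz": 0, "ax": 0, "ay": 0, "az": 0, "gripper": 1}
  ],
  "squeeze": 30
}}

```text
clock: 22.15
eef_pos: [587.3, 12.8, 34.4]
eef_rot: [-3.141, 0.0, 1.577]
wrist_force: [-5.8, -0.2, 4.9]
finger_gap: 26.3
finger_force: 30.0
```

Request:
{"name": "jog_arm", "arguments": {
  "commands": [
    {"dx": 0, "dy": 0, "dz": -0.05, "ax": 0, "ay": 0, "az": 0, "gripper": 1},
    {"dx": 0, "dy": 0, "dz": -0.1, "ax": 0, "ay": 0, "az": 0, "gripper": 1},
    {"dx": 0, "dy": 0, "dz": -0.3, "ax": 0, "ay": 0, "az": 0, "gripper": 1},
    {"dx": 0, "dy": 0, "dz": -0.5, "ax": 0, "ay": 0, "az": 0, "gripper": 1},
    {"dx": 0, "dy": 0, "dz": -0.6, "ax": 0, "ay": 0, "az": 0, "gripper": 1},
    {"dx": 0, "dy": 0, "dz": -0.6, "ax": 0, "ay": 0, "az": 0, "gripper": 1},
    {"dx": 0, "dy": 0, "dz": -0.5, "ax": 0, "ay": 0, "az": 0, "gripper": 1},
    {"dx": 0, "dy": 0, "dz": -0.3, "ax": 0, "ay": 0, "az": 0, "gripper": 1},
    {"dx": 0, "dy": 0, "dz": 0, "ax": 0, "ay": 0, "az": 0, "gripper": 1}
  ]
}}

```text
clock: 23.28
eef_pos: [587.7, 12.8, 153.1]
eef_rot: [3.14, 0.0, 1.577]
wrist_force: [-0.2, 0.6, -2.8]
finger_gap: 26.6
finger_force: 30.0
```

Run:
```python
from edge import *
s=manip.read_state();print({k:np.round(s[k],3) for k in("clock","eef_pos","eef_rot","wrist_force","moment","finger_gap")})
p=s["eef_pos"]; z=p[2]+8.6-40+18  # flange top if grasp height kept (34.4->43)
c=cams.camera("scene")
print(find(c,c["image"],p[0],p[1],54,z),find(c,c["image"],p[0],p[1],54,z-9))
t=cams.camera("top");print(find(t,t["image"],p[0],p[1],54,z),find(t,t["image"],p[0],p[1],54,z-9))
for r in(53,44):print(find(t,t["image"],556,-250,r,60,8),find(c,c["image"],556,-250,r,60,8))
np.savez("held.npz",t=t["image"],s=c["image"])
```

```text
{'clock': np.float64(23.275), 'eef_pos': array([587.672,  12.827, 153.096]), 'eef_rot': array([3.14 , 0.   , 1.577]), 'wrist_force': array([-0.245,  0.597, -2.838]), 'moment': array([-0.044, -0.057,  0.048]), 'finger_gap': np.float64(26.563)}
(np.float64(587.6722512035059), np.float64(13.826779241976181), np.float64(45.0), np.float64(22.1)) (np.float64(577.6722512035059), np.float64(10.826779241976181), np.float64(40.7), np.float64(14.4))
(np.float64(597.6722512035059), np.float64(15.826779241976181), np.float64(8.2), np.float64(5.8)) (np.float64(597.6722512035059), np.float64(15.826779241976181), np.float64(7.8), np.float64(5.7))
(np.float64(555.0), np.float64(-252.5), np.float64(63.5), np.float64(38.7)) (np.float64(556.0), np.float64(-247.5), np.float64(27.5), np.float64(17.2))
(np.float64(564.0), np.float64(-248.5), np.float64(41.1), np.float64(25.6)) (np.float64(556.0), np.float64(-248.0), np.float64(21.1), np.float64(16.7))
```

Request:
{"name": "jog_arm", "arguments": {
  "commands": [
    {"dx": -0.3, "dy": -0.05, "dz": 0, "ax": 0, "ay": 0, "az": 0, "gripper": 1},
    {"dx": -0.7, "dy": -0.1, "dz": 0, "ax": 0, "ay": 0, "az": 0, "gripper": 1},
    {"dx": -0.95, "dy": -0.11, "dz": 0, "ax": 0, "ay": 0, "az": 0, "gripper": 1},
    {"dx": -1, "dy": -0.11, "dz": 0, "ax": 0, "ay": 0, "az": 0, "gripper": 1},
    {"dx": -1, "dy": -0.11, "dz": 0, "ax": 0, "ay": 0, "az": 0, "gripper": 1},
    {"dx": -1, "dy": -0.11, "dz": 0, "ax": 0, "ay": 0, "az": 0, "gripper": 1},
    {"dx": -0.8, "dy": -0.11, "dz": 0.1, "ax": 0, "ay": 0, "az": 0, "gripper": 1},
    {"dx": -0.55, "dy": -0.08, "dz": 0.3, "ax": 0, "ay": 0, "az": 0, "gripper": 1},
    {"dx": -0.265, "dy": -0.04, "dz": 0.4, "ax": 0, "ay": 0, "az": 0, "gripper": 1},
    {"dx": 0, "dy": 0, "dz": 0.2, "ax": 0, "ay": 0, "az": 0, "gripper": 1}
  ]
}}

```text
clock: 24.62
eef_pos: [555.5, -249.8, 110.3]
eef_rot: [-3.14, -0.001, 1.576]
wrist_force: [-0.4, 0.3, -3.7]
finger_gap: 26.7
finger_force: 30.0
```

Request:
{"name": "jog_arm", "arguments": {
  "commands": [
    {"dx": 0, "dy": 0, "dz": 0, "ax": 0, "ay": 0, "az": 0, "gripper": 1}
  ]
}}

```text
clock: 24.75
eef_pos: [556.1, -249.0, 111.4]
eef_rot: [-3.14, -0.001, 1.578]
wrist_force: [-0.6, 0.4, -2.7]
finger_gap: 26.8
finger_force: 30.0
```

Run:
```python
from edge import *
s=manip.read_state();print({k:np.round(s[k],3) for k in("clock","eef_pos","eef_rot","wrist_force","moment","finger_gap")})
p=s["eef_pos"]; z=p[2]-31.4+18
c=cams.camera("scene");t=cams.camera("top")
for dz in(-2,0,2):print(dz,find(c,c["image"],p[0],p[1],54,z+dz),find(t,t["image"],p[0],p[1],54,z+dz))
th=np.linspace(0,2*np.pi,100)
def ov(c,x,y,w,h,k,draw):
    I=crop(c,x,y,w,h,k)
    if draw:
      for r,zz,q,col in((54,z,p,(0,0,255)),(54,z-9,p,(0,0,255)),(53,60,(556,-250),(255,0,0)),(44,60,(556,-250),(255,0,0))):
        P=(proj(c,np.c_[q[0]+r*np.cos(th),q[1]+r*np.sin(th),0*th+zz])-[x,y]+.5)*k-.5
        cv2.polylines(I,[np.int32(P*16)],True,col,1,cv2.LINE_AA,4)
    return I
cx,cy=proj(c,[p[0],p[1],70])[0].astype(int);tx,ty=proj(t,[p[0],p[1],70])[0].astype(int)
f=lambda d:np.hstack([ov(c,cx-28,cy-22,57,43,7,d),ov(t,tx-28,ty-21,57,43,7,d)])
cv2.imwrite("pics/al.png",np.vstack([f(0),f(1)])[:600,:800])
```

```text
{'clock': np.float64(24.75), 'eef_pos': array([ 556.073, -248.965,  111.382]), 'eef_rot': array([-3.140e+00, -1.000e-03,  1.578e+00]), 'wrist_force': array([-0.604,  0.386, -2.725]), 'moment': array([-0.022, -0.096, -0.043]), 'finger_gap': np.float64(26.799)}
-2 (np.float64(553.5731039470521), np.float64(-248.96484425032932), np.float64(29.1), np.float64(19.6)) (np.float64(551.5731039470521), np.float64(-246.46484425032932), np.float64(16.1), np.float64(11.8))
0 (np.float64(557.5731039470521), np.float64(-247.46484425032932), np.float64(29.2), np.float64(19.6)) (np.float64(551.0731039470521), np.float64(-245.96484425032932), np.float64(16.0), np.float64(11.8))
2 (np.float64(560.0731039470521), np.float64(-246.46484425032932), np.float64(29.1), np.float64(19.0)) (np.float64(550.5731039470521), np.float64(-245.46484425032932), np.float64(16.0), np.float64(11.7))
```

View pics/al.png

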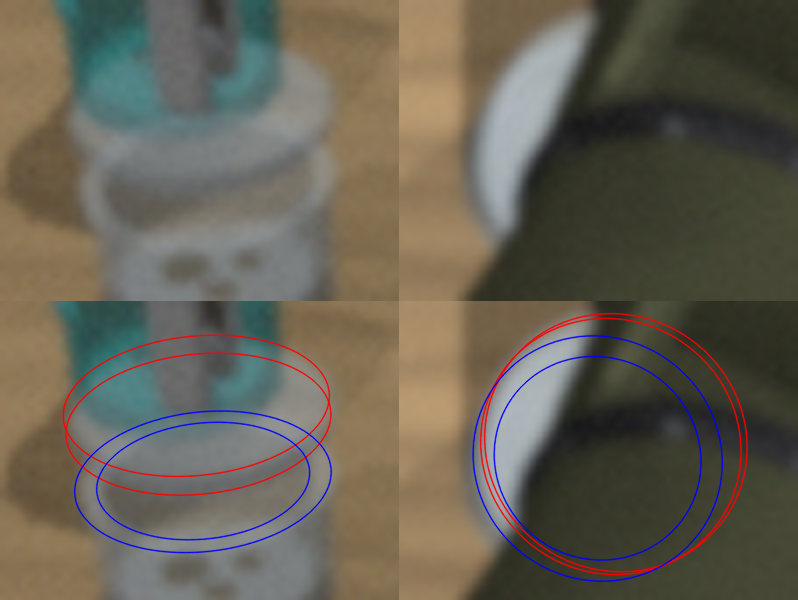

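The last view shows the lid about 20 mm above the jar: lid at scene (69..332), jar rim at (82..334), so the centres differ by about 0.4 mm in y. I now lower slowly, feeling for contact.

Request:
{"name": "jog_arm", "arguments": {
  "commands": [
    {"dx": -0.018, "dy": 0, "dz": 0.06, "ax": 0, "ay": 0, "az": 0, "gripper": 1},
    {"dx": 0, "dy": 0, "dz": 0.06, "ax": 0, "ay": 0, "az": 0, "gripper": 1},
    {"dx": 0, "dy": 0, "dz": 0.03, "ax": 0, "ay": 0, "az": 0, "gripper": 1},
    {"dx": 0, "dy": 0, "dz": 0.03, "ax": 0, "ay": 0, "az": 0, "gripper": 1},
    {"dx": 0, "dy": 0, "dz": 0.03, "ax": 0, "ay": 0, "az": 0, "gripper": 1},
    {"dx": 0, "dy": 0, "dz": 0.03, "ax": 0, "ay": 0, "az": 0, "gripper": 1},
    {"dx": 0, "dy": 0, "dz": 0.03, "ax": 0, "ay": 0, "az": 0, "gripper": 1},
    {"dx": 0, "dy": 0, "dz": 0.03, "ax": 0, "ay": 0, "az": 0, "gripper": 1},
    {"dx": 0, "dy": 0, "dz": 0.03, "ax": 0, "ay": 0, "az": 0, "gripper": 1},
    {"dx": 0, "dy": 0, "dz": 0.03, "ax": 0, "ay": 0, "az": 0, "gripper": 1}
  ]
}}

```text
clock: 26.1
eef_pos: [556.2, -250.7, 97.8]
eef_rot: [3.142, 0.0, 1.577]
wrist_force: [0.1, -0.2, -3.3]
finger_gap: 26.5
finger_force: 30.0
```

Request:
{"name": "jog_arm", "arguments": {
  "commands": [
    {"dx": 0, "dy": 0, "dz": 0.025, "ax": 0, "ay": 0, "az": 0, "gripper": 1},
    {"dx": 0, "dy": 0, "dz": 0.025, "ax": 0, "ay": 0, "az": 0, "gripper": 1},
    {"dx": 0, "dy": 0, "dz": 0, "ax": 0, "ay": 0, "az": 0, "gripper": 1}
  ]
}}

```text
clock: 26.48
eef_pos: [556.1, -250.7, 95.8]
eef_rot: [-3.141, -0.0, 1.577]
wrist_force: [-0.2, 0.5, -1.9]
finger_gap: 25.9
finger_force: 30.0
```

```bash
cat > st.py <<'E'
from h import *
s=manip.read_state();print({k:np.round(s[k],2).tolist() for k in("clock","eef_pos","eef_rot","wrist_force","moment","finger_gap")})
E
python3 st.py
```

```text
{'clock': 26.48, 'eef_pos': [556.13, -250.69, 95.82], 'eef_rot': [-3.14, -0.0, 1.58], 'wrist_force': [-0.15, 0.55, -1.94], 'moment': [-0.05, -0.04, 0.04], 'finger_gap': 25.91}
```

Request:
{"name": "jog_arm", "arguments": {
  "commands": [
    {"dx": 0.02, "dy": 0, "dz": 0.025, "ax": 0, "ay": 0, "az": 0, "gripper": 1},
    {"dx": 0, "dy": 0, "dz": 0.025, "ax": 0, "ay": 0, "az": 0, "gripper": 1},
    {"dx": 0, "dy": 0, "dz": 0, "ax": 0, "ay": 0, "az": 0, "gripper": 1}
  ]
}}

```text
clock: 26.85
eef_pos: [556.1, -249.9, 93.8]
eef_rot: [-3.141, -0.0, 1.577]
wrist_force: [-0.4, 0.1, -2.6]
finger_gap: 27.0
finger_force: 30.0
```

Request:
{"name": "jog_arm", "arguments": {
  "commands": [
    {"dx": 0, "dy": 0, "dz": 0.025, "ax": 0, "ay": 0, "az": 0, "gripper": 1},
    {"dx": 0, "dy": 0, "dz": 0, "ax": 0, "ay": 0, "az": 0, "gripper": 1}
  ]
}}

```text
clock: 27.1
eef_pos: [556.1, -249.9, 92.8]
eef_rot: [-3.141, -0.0, 1.577]
wrist_force: [0.4, 0.4, -2.0]
finger_gap: 26.6
finger_force: 30.0
```

Request:
{"name": "jog_arm", "arguments": {
  "commands": [
    {"dx": 0, "dy": 0, "dz": 0.025, "ax": 0, "ay": 0, "az": 0, "gripper": 1},
    {"dx": 0, "dy": 0, "dz": 0, "ax": 0, "ay": 0, "az": 0, "gripper": 1}
  ]
}}

```text
clock: 27.35
eef_pos: [556.1, -249.9, 91.8]
eef_rot: [-3.141, -0.0, 1.577]
wrist_force: [0.1, 0.1, -2.2]
finger_gap: 26.1
finger_force: 30.0
```

```bash
python3 st.py
```

```text
{'clock': 27.35, 'eef_pos': [556.12, -249.88, 91.79], 'eef_rot': [-3.14, -0.0, 1.58], 'wrist_force': [0.07, 0.13, -2.19], 'moment': [-0.08, -0.09, 0.03], 'finger_gap': 26.12}
```

Request:
{"name": "jog_arm", "arguments": {
  "commands": [
    {"dx": 0, "dy": 0, "dz": 0.02, "ax": 0, "ay": 0, "az": 0, "gripper": 1},
    {"dx": 0, "dy": 0, "dz": 0, "ax": 0, "ay": 0, "az": 0, "gripper": 1}
  ]
}}

```text
clock: 27.6
eef_pos: [556.1, -249.9, 91.0]
eef_rot: [-3.142, -0.0, 1.577]
wrist_force: [-0.6, -0.1, -2.6]
finger_gap: 26.2
finger_force: 30.0
```

Request:
{"name": "jog_arm", "arguments": {
  "commands": [
    {"dx": 0, "dy": 0, "dz": 0.02, "ax": 0, "ay": 0, "az": 0, "gripper": 1},
    {"dx": 0, "dy": 0, "dz": 0, "ax": 0, "ay": 0, "az": 0, "gripper": 1}
  ]
}}

```text
clock: 27.85
eef_pos: [556.1, -249.9, 90.2]
eef_rot: [-3.141, -0.0, 1.577]
wrist_force: [-0.0, 0.1, -3.2]
finger_gap: 26.1
finger_force: 30.0
```

```bash
python3 st.py
```

```text
{'clock': 27.85, 'eef_pos': [556.12, -249.87, 90.21], 'eef_rot': [-3.14, -0.0, 1.58], 'wrist_force': [-0.05, 0.13, -3.18], 'moment': [0.0, -0.09, -0.01], 'finger_gap': 26.14}
```

Request:
{"name": "jog_arm", "arguments": {
  "commands": [
    {"dx": 0, "dy": 0, "dz": 0.02, "ax": 0, "ay": 0, "az": 0, "gripper": 1},
    {"dx": 0, "dy": 0, "dz": 0, "ax": 0, "ay": 0, "az": 0, "gripper": 1}
  ]
}}

```text
clock: 28.1
eef_pos: [556.1, -249.9, 89.4]
eef_rot: [-3.141, -0.0, 1.577]
wrist_force: [0.7, 0.6, -2.3]
finger_gap: 26.7
finger_force: 30.0
```

Request:
{"name": "jog_arm", "arguments": {
  "commands": [
    {"dx": 0, "dy": 0, "dz": 0.02, "ax": 0, "ay": 0, "az": 0, "gripper": 1},
    {"dx": 0, "dy": 0, "dz": 0, "ax": 0, "ay": 0, "az": 0, "gripper": 1}
  ]
}}

```text
clock: 28.35
eef_pos: [556.1, -249.9, 88.6]
eef_rot: [-3.141, -0.0, 1.577]
wrist_force: [-1.5, 0.2, -1.7]
finger_gap: 26.2
finger_force: 30.0
```

```bash
python3 st.py
```

```text
{'clock': 28.35, 'eef_pos': [556.12, -249.89, 88.62], 'eef_rot': [-3.14, -0.0, 1.58], 'wrist_force': [-1.51, 0.2, -1.73], 'moment': [-0.0, -0.11, -0.07], 'finger_gap': 26.21}
```

Request:
{"name": "jog_arm", "arguments": {
  "commands": [
    {"dx": 0, "dy": -0.015, "dz": 0.015, "ax": 0, "ay": 0, "az": 0, "gripper": 1},
    {"dx": 0, "dy": 0, "dz": 0, "ax": 0, "ay": 0, "az": 0, "gripper": 1}
  ]
}}

```text
clock: 28.6
eef_pos: [555.5, -249.9, 88.0]
eef_rot: [-3.142, -0.0, 1.577]
wrist_force: [-0.3, -0.3, -2.4]
finger_gap: 26.5
finger_force: 30.0
```

```bash
python3 st.py
```

```text
{'clock': 28.6, 'eef_pos': [555.51, -249.9, 88.05], 'eef_rot': [-3.14, -0.0, 1.58], 'wrist_force': [-0.3, -0.33, -2.44], 'moment': [-0.05, -0.09, 0.03], 'finger_gap': 26.53}
```

Request:
{"name": "jog_arm", "arguments": {
  "commands": [
    {"dx": 0, "dy": 0, "dz": 0.015, "ax": 0, "ay": 0, "az": 0, "gripper": 1},
    {"dx": 0, "dy": 0, "dz": 0, "ax": 0, "ay": 0, "az": 0, "gripper": 1}
  ]
}}

```text
clock: 28.85
eef_pos: [555.5, -249.9, 87.4]
eef_rot: [-3.142, -0.0, 1.577]
wrist_force: [-0.0, -1.0, -2.3]
finger_gap: 26.5
finger_force: 30.0
```

```bash
python3 st.py
```

```text
{'clock': 28.85, 'eef_pos': [555.54, -249.89, 87.42], 'eef_rot': [-3.14, -0.0, 1.58], 'wrist_force': [-0.02, -0.96, -2.3], 'moment': [-0.03, -0.08, 0.02], 'finger_gap': 26.47}
```

Forces are clear, so the plug is in the mouth. I continue down toward the seat (TCP about 82.4).

Request:
{"name": "jog_arm", "arguments": {
  "commands": [
    {"dx": 0, "dy": 0, "dz": 0.02, "ax": 0, "ay": 0, "az": 0, "gripper": 1},
    {"dx": 0, "dy": 0, "dz": 0.02, "ax": 0, "ay": 0, "az": 0, "gripper": 1},
    {"dx": 0, "dy": 0, "dz": 0, "ax": 0, "ay": 0, "az": 0, "gripper": 1}
  ]
}}

```text
clock: 29.22
eef_pos: [555.5, -249.9, 85.8]
eef_rot: [-3.141, -0.0, 1.577]
wrist_force: [0.1, -0.4, -2.8]
finger_gap: 26.7
finger_force: 30.0
```

Request:
{"name": "jog_arm", "arguments": {
  "commands": [
    {"dx": 0, "dy": 0, "dz": 0.02, "ax": 0, "ay": 0, "az": 0, "gripper": 1},
    {"dx": 0, "dy": 0, "dz": 0.02, "ax": 0, "ay": 0, "az": 0, "gripper": 1},
    {"dx": 0, "dy": 0, "dz": 0, "ax": 0, "ay": 0, "az": 0, "gripper": 1}
  ]
}}

```text
clock: 29.6
eef_pos: [555.5, -249.9, 84.2]
eef_rot: [-3.141, -0.0, 1.577]
wrist_force: [-0.2, -0.0, -2.8]
finger_gap: 26.5
finger_force: 30.0
```

```bash
python3 st.py
```

```text
{'clock': 29.6, 'eef_pos': [555.53, -249.9, 84.21], 'eef_rot': [-3.14, -0.0, 1.58], 'wrist_force': [-0.22, -0.03, -2.78], 'moment': [-0.04, -0.03, 0.02], 'finger_gap': 26.5}
```

Request:
{"name": "jog_arm", "arguments": {
  "commands": [
    {"dx": 0, "dy": 0, "dz": 0.015, "ax": 0, "ay": 0, "az": 0, "gripper": 1},
    {"dx": 0, "dy": 0, "dz": 0.015, "ax": 0, "ay": 0, "az": 0, "gripper": 1},
    {"dx": 0, "dy": 0, "dz": 0, "ax": 0, "ay": 0, "az": 0, "gripper": 1}
  ]
}}

```text
clock: 29.98
eef_pos: [555.5, -249.9, 83.0]
eef_rot: [-3.141, -0.0, 1.577]
wrist_force: [-0.2, -0.5, -2.7]
finger_gap: 26.6
finger_force: 30.0
```

Request:
{"name": "jog_arm", "arguments": {
  "commands": [
    {"dx": 0, "dy": 0, "dz": 0.013, "ax": 0, "ay": 0, "az": 0, "gripper": 1},
    {"dx": 0, "dy": 0, "dz": 0, "ax": 0, "ay": 0, "az": 0, "gripper": 1}
  ]
}}

```text
clock: 30.22
eef_pos: [555.6, -249.9, 82.6]
eef_rot: [3.142, 0.0, 1.577]
wrist_force: [0.3, -0.1, -3.0]
finger_gap: 26.5
finger_force: 30.0
```

Request:
{"name": "jog_arm", "arguments": {
  "commands": [
    {"dx": 0, "dy": 0, "dz": 0.013, "ax": 0, "ay": 0, "az": 0, "gripper": 1},
    {"dx": 0, "dy": 0, "dz": 0, "ax": 0, "ay": 0, "az": 0, "gripper": 1}
  ]
}}

```text
clock: 30.48
eef_pos: [555.7, -250.0, 82.4]
eef_rot: [3.141, 0.0, 1.577]
wrist_force: [-1.9, 1.6, 2.4]
finger_gap: 26.2
finger_force: 30.0
```

It is seated at the predicted height with a soft touch. I release gently.

Request:
{"name": "jog_arm", "arguments": {
  "commands": [
    {"dx": 0, "dy": 0, "dz": 0, "ax": 0, "ay": 0, "az": 0, "gripper": 1},
    {"dx": 0, "dy": 0, "dz": 0, "ax": 0, "ay": 0, "az": 0, "gripper": 1},
    {"dx": 0, "dy": 0, "dz": 0, "ax": 0, "ay": 0, "az": 0, "gripper": 0.7},
    {"dx": 0, "dy": 0, "dz": 0, "ax": 0, "ay": 0, "az": 0, "gripper": 0.67},
    {"dx": 0, "dy": 0, "dz": 0, "ax": 0, "ay": 0, "az": 0, "gripper": 0.62},
    {"dx": 0, "dy": 0, "dz": 0, "ax": 0, "ay": 0, "az": 0, "gripper": 0.55},
    {"dx": 0, "dy": 0, "dz": 0, "ax": 0, "ay": 0, "az": 0, "gripper": 0.45},
    {"dx": 0, "dy": 0, "dz": 0, "ax": 0, "ay": 0, "az": 0, "gripper": 0.4},
    {"dx": 0, "dy": 0, "dz": 0, "ax": 0, "ay": 0, "az": 0, "gripper": 0.4}
  ],
  "squeeze": 4
}}

```text
clock: 31.6
eef_pos: [555.6, -249.9, 82.1]
eef_rot: [3.142, -0.0, 1.577]
wrist_force: [0.4, 0.1, -0.2]
finger_gap: 56.5
finger_force: 0.0
```

Request:
{"name": "jog_arm", "arguments": {
  "commands": [
    {"dx": 0, "dy": 0, "dz": -0.1, "ax": 0, "ay": 0, "az": 0, "gripper": 0.4},
    {"dx": 0, "dy": 0, "dz": -0.3, "ax": 0, "ay": 0, "az": 0, "gripper": 0.4},
    {"dx": 0, "dy": 0, "dz": -0.6, "ax": 0, "ay": 0, "az": 0, "gripper": 0.4},
    {"dx": 0, "dy": 0, "dz": -0.9, "ax": 0, "ay": 0, "az": 0, "gripper": 0.4},
    {"dx": 0, "dy": 0, "dz": -0.9, "ax": 0, "ay": 0, "az": 0, "gripper": 0.4},
    {"dx": 1, "dy": 0, "dz": -0.5, "ax": 0, "ay": 0, "az": 0, "gripper": 0.4},
    {"dx": 1, "dy": 0, "dz": 0, "ax": 0, "ay": 0, "az": 0, "gripper": 0.4},
    {"dx": 1, "dy": 0, "dz": 0, "ax": 0, "ay": 0, "az": 0, "gripper": 0.4},
    {"dx": 1, "dy": 0, "dz": 0, "ax": 0, "ay": 0, "az": 0, "gripper": 0.4},
    {"dx": 1, "dy": 0, "dz": 0, "ax": 0, "ay": 0, "az": 0, "gripper": 0.4}
  ]
}}

```text
clock: 32.85
eef_pos: [554.3, -48.6, 215.2]
eef_rot: [3.14, 0.0, 1.577]
wrist_force: [0.3, 0.5, 0.3]
finger_gap: 56.4
finger_force: 0.0
```

Run:
```python
from edge import *
import st
c=cams.camera("scene");t=cams.camera("top")
for z in(75,78,81):print(z,find(c,c["image"],556,-249,54,z,6),find(t,t["image"],556,-250,54,z,6))
print(find(c,c["image"],556,-249,48,0,6))
cv2.imwrite("pics/fin.png",crop(c,140,150,70,70,6))
```

```text
{'clock': 32.85, 'eef_pos': [554.3, -48.65, 215.17], 'eef_rot': [3.14, 0.0, 1.58], 'wrist_force': [0.33, 0.46, 0.29], 'moment': [-0.04, -0.11, -0.03], 'finger_gap': 56.38}
75 (np.float64(562.0), np.float64(-244.5), np.float64(25.1), np.float64(11.8)) (np.float64(554.0), np.float64(-249.5), np.float64(82.4), np.float64(57.6))
78 (np.float64(562.0), np.float64(-245.0), np.float64(18.0), np.float64(9.3)) (np.float64(554.0), np.float64(-249.0), np.float64(82.3), np.float64(56.6))
81 (np.float64(562.0), np.float64(-243.0), np.float64(11.8), np.float64(8.7)) (np.float64(554.0), np.float64(-248.0), np.float64(82.2), np.float64(53.4))
(np.float64(556.5), np.float64(-247.0), np.float64(18.8), np.float64(16.2))
```

Run:
```python
from edge import *
c=cams.camera("scene");t=cams.camera("top")
for z in(60,63,66,69,72):print(z,find(c,c["image"],556,-249,54,z,5))
print(find(t,t["image"],556,-250,54,69,5))
# knob: bright blob in the scene vs predicted
print(proj(c,[[555.5,-248.5,91]]))
```

```text
60 (np.float64(551.0), np.float64(-249.5), np.float64(29.8), np.float64(21.6))
63 (np.float64(551.5), np.float64(-249.0), np.float64(32.2), np.float64(26.1))
66 (np.float64(556.0), np.float64(-247.0), np.float64(32.5), np.float64(28.3))
69 (np.float64(560.0), np.float64(-245.5), np.float64(32.8), np.float64(23.9))
72 (np.float64(561.0), np.float64(-245.0), np.float64(30.7), np.float64(18.0))
(np.float64(555.0), np.float64(-250.5), np.float64(82.6), np.float64(64.6))
[[169.11348964 172.05535308]]
```

```bash
python3 -c "
from cell import job
print(job.sign_off())"
```

```text
the job is handed in; nothing more can be done
None
```

I laid the large lid flat on the mat knob up, took it again by the knob and set it on the large jar, then handed the job in at about 33 s. It first touched only at the expected seat height (about 5 N), and a camera edge fit puts it over the jar; my picture views were used up, so I did not look at the final seat.

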